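Clear the sawing board and unpack new turning blanks

TASK

Get the sawing board ready for the next batch: with the hand brush, sweep all the wooden offcuts off the board into the blue scrap tray (do not pick them up with the gripper), and put the brush back on its black mat. Fold all four flaps of the carton right back, well clear of the opening. Once the board has been swept, take every turning blank out of the carton and lay it flat on the board, its length square to the fence, without knocking the bottle, mug or mallet.

Things in the scene. Friction and masses are not known exactly. Their poses are not given: they have to be found in the camera images.
- carton: Brown cardboard carton, fixed, 160 mm along its x, 230 mm along its y, 115 mm high to the rim, walls 5 mm. Origin at the centre of its underside, z up. Four flaps on top: two long ones, and two short end flaps under them. Inside, a card sheet 55 mm above the bench carries the blanks; below it the carton is solid.
- flap_near (a joint): Long top flap, 77 x 226 x 5 mm, 30 g, creased along the carton's -x rim (80 mm from its centre, 115 mm up, parallel to carton y). rad: 0 = shut flat, 1.57 = upright, 3.14 = folded out level with the rim; stop at 3.6. Starts sprung up at 0.7 to 1.0, with a gap of at least 40 mm to the other long flap (they meet when shut). It stays where left; about 0.5 N at the edge turns it.
- flap_far (a joint): The other long top flap, creased along the carton's +x rim; same size, joint values and stiffness.
- flap_left (a joint): Short end flap creased along the carton's +y rim (115 mm from its centre, 115 mm up, parallel to carton x), tapered from 150 to 96 mm wide, 75 mm from crease to free edge, 4 mm thick, 20 g, under the long flaps. Same joint values; starts at 0.2 to 0.3, its edge 15 to 22 mm above the rim, some 40 mm above the blanks; over 80 mm to the other end flap. Stays where left; about 0.5 N turns it.
- flap_right (a joint): The other short end flap, creased along the carton's -y rim; same size, joint values and stiffness.
- board: Raised plywood sawing board, fixed, 210 mm along its x (depth), 300 mm along its y, top face 60 mm above the bench. Origin at the centre of its underside. Along its +x (far) edge stands a dark wooden fence 24 mm thick and 30 mm high, parallel to board y; the clear top runs from x = -105 to +81 mm. The front (-x) edge is open.
- tray: Blue sheet-metal scrap tray, fixed, close against the board's open front edge and aligned with it: 120 mm along x, 290 mm along y, 45 mm high, walls 3 mm, open on top (its rim is 15 mm below the board's top). Origin at the centre of its underside.
- mat: Black rubber mat 320 (x) x 100 (y) x 4 mm, fixed on the bench; the brush's place. Origin at the centre of its underside.
- brush: Hand brush, 0.18 kg, 278 mm long along its x, standing on its bristles. Origin at the bristle tips, right below the grip point. Bristles x = -63 to +103 mm, 64 mm wide at the tips, 38 mm high, stiff (treat as rigid); wooden back x = -65 to +105, 36 mm wide, 38 to 60 mm high; handle x = -63 to -173, 26 mm wide, 20 mm thick, centred 50 mm high. Knocked, it may fall on its side.
- brush_grip (a point): Grip point on the brush's wooden back, near its centre of mass, 55 mm above the bristle tips: pinch the 36 mm width there (along brush y) from above.
- oil: Bystander: amber bottle with a red cap, 68 mm diameter, 150 mm tall. Origin under its centre.
- mug: Bystander: blue mug, 80 mm diameter, 95 mm tall. Origin under its centre.
- mallet: Bystander: dark wooden turner's mallet standing on its head, 90 mm diameter, 170 mm tall. Origin under its centre.
- blank0: Wooden turning blank with red waxed ends, 130 mm along its x, 34 x 34 mm in section, 0.11 kg; origin at its very centre, 17 mm inside each long face. Starts in the carton, lying along carton x on the card sheet, about 30 mm clear to either side. May be absent (None from the very start).
- blank1: Wooden turning blank with red waxed ends, 130 mm along its x, 34 x 34 mm in section, 0.11 kg; origin at its very centre, 17 mm inside each long face. Starts in the carton, lying along carton x on the card sheet, about 30 mm clear to either side. May be absent (None from the very start).
- blank2: Wooden turning blank with red waxed ends, 130 mm along its x, 34 x 34 mm in section, 0.11 kg; origin at its very centre, 17 mm inside each long face. Starts in the carton, lying along carton x on the card sheet, about 30 mm clear to either side. May be absent (None from the very start).
- offcut0: Wooden offcut, 52 x 40 mm, 32 high (x, y, z), about 55 g, lying on the board; origin at the centre of its underside. May be absent (None from the very start).
- offcut1: Wooden offcut, 60 x 36 mm, 30 high (x, y, z), about 55 g, lying on the board; origin at the centre of its underside. May be absent (None from the very start).
- offcut2: Wooden offcut, 46 x 46 mm, 28 high (x, y, z), about 55 g, lying on the board; origin at the centre of its underside. May be absent (None from the very start).
- offcut3: Wooden offcut, 56 x 44 mm, 30 high (x, y, z), about 55 g, lying on the board; origin at the centre of its underside. May be absent (None from the very start).
- offcut4: Wooden offcut, round slice 52 mm diameter, 28 high (x, y, z), about 55 g, lying on the board; origin at the centre of its underside. May be absent (None from the very start).
Mind the look-alikes: they are no part of the job. What is shaped like the blank1 but green or turquoise is not meant.

How it is judged:
By the outcome, as a careful person would: the job done as asked, in the order asked, and still so for the second after the job is handed in, with the robot touching nothing.
Of blank0, blank1, blank2 only 2 to 3 are there at a start; the rules pass over those that are not, and their reading is None.
Of offcut0, offcut1, offcut2, offcut3, offcut4 only 3 to 5 are there at a start; the rules pass over those that are not, and their reading is None.
At some moment in a run one of brush may be knocked a few centimetres aside while the robot is not near it.
Once in a run the grip may slacken for a moment while it holds something.
It also fails if it takes over 208 s, if anything falls off the work surface, if the arm or the gripper's body presses on something with over 40 N, if the wrist force passes 120 N, or if a joint passes its speed limit or range.

ROBOT

A 7-joint arm with a two-finger parallel gripper is mounted at the origin on the work surface. World frame = base frame: x ahead of the robot, y to its left, z up, the work surface at z = 0. Lengths are in m, angles in rad, forces in N, time in s.
With the tool pointing down it reaches from about 0.4 to 0.85 m from the base axis. Payload 4.5 kg.
Tool frame: the origin (TCP) lies on the centre line of the jaws, within the pads' length; the fingertips stand 25 mm ahead of it and the grasp point (between the pads) lies 6 mm ahead of it; z points along the fingers, y is the direction in which the jaws open and shut (so a half turn about z gives the same grasp; the last joint's range is limited). The gripper opens to 88 mm and grips with 3 to 60 N. Pads are 18 mm wide; open, the fingers measure 123 mm over their backs; the gripper's body (75 mm by 187 mm) begins 45 mm behind the grasp point.
Start: joints at [-1.243, 0.689, -0.195, 1.565, 0.157, 0.902, -0.215], TCP at [0.181, 0.598, 0.264] pointing down, gripper open.
Joint ranges: [-3.01, 3.01], [-0.46, 2.08], [-1.47, 1.51], [0.13, 2.56], [-1, 4.14], [0.04, 2.09], [-2.66, 2.66]. Speed limits (rad/s): [2.57, 2.57, 3.14, 3.14, 3.14, 3.14, 3.14].

INTERFACE

Orientations are given as a unit quaternion [x, y, z, w].
In Python, from plant import r, eyes gives the robot as it stands.
- The arm moves only by the tool servo_tool, never from a script. Its argument "deltas" is a list of rows, each an object of numbers: "dx", "dy", "dz": the shift along the tool's x, y, z in units of 60 mm (1.0 is 60 mm); "ax", "ay", "az": the turn, a rotation vector about the tool's x, y, z in units of 6 degrees (1.0 is 6 degrees); "hand": the finger opening in mm, from 0 to 88.1. A call has 1 to 10 rows; each row is the pose to reach, as a shift and turn from the pose commanded when the call began, along the tool's axes at that moment; what a row does not reach only later rows make up. A row lasts 1/8 s, in which the tool goes at most 62.5 mm and 10.7 degrees, less where a joint would pass 70% of its speed; a pose out of reach is approached as far as the arm can. A call with a gripper value outside its range is refused whole. The fingers move at their own pace and stop on an object; "newtons" is the grip in N (left out, the last holds). Time passes only in rows, so rows that repeat a pose let the fingers close. It gives the time, the measured TCP pose, the force and the opening at its end, in the units of the state.
- r.get_state(): the state, without advancing time (a new reading comes with each control period).
- eyes.snapshot(name): name is "side" or "top"; returns (picture, depth): 480x640x3 uint8, red, green, blue; 480x640 float32, m along the optical axis (not along the pixel's ray), 0 where there is no reading.
- eyes.camera_model(name): a dict with "fx", "fy", "cx", "cy" (pixels), "k1" (the pictures are not rectified: a ray, as slopes to the right and down, at radius r is drawn at 1 + k1 r^2 times it, then the intrinsics apply), "pose" (4x4, takes a point from camera to world coordinates). Camera axes: x right, y up, looking along -z (the intrinsics and any distortion apply to the point x, -y, -z); pixel columns grow to the right and rows downward; lengths in m; the calibration is good to about 2 mm. A picture is of the moment at which its call begins. camera_model takes no time and is no camera call.
- r.finish_job(): hands the job in, once; it reports no verdict.
The state is a dict: "clock": time; "q": joint angles; "qd": joint speeds; "joint_torque": joint torques, N m; "tool_pos": TCP position; "eef_rot": TCP orientation; "contact_force": force on the tool from outside, world axes, zero at the start; "moment": the same for the moment, N m; "opening": opening from 0.0 (shut) to 1.0 (fully open).
Only numpy, scipy, OpenCV 4.12 (cv2) and the standard library are available. Lean on these libraries where they do the work, as an engineer would, in place of code of your own. Each camera call takes 0.05 s, during which the arm holds its last target.

## Working session

There is one attempt and no reset: what is moved stays moved. The work goes in short steps, Python scripts to look and compute and a tool call to move; the robot and the scene stay as the last step left them, time stands still between calls to the robot, and variables do not carry over. Pictures are saved under pics/ and viewed, and the job is handed in when it is done.

Besides the shell and the picture viewer there is one more tool, called after "Emit:" as name(argument=value, ...), one argument or row to a line, values as JSON. servo_tool: Moves the arm, as the interface text tells. Its arguments: {"type":"object","properties":{"deltas":{"type":"array","items":{"type":"object","properties":{"dx":{"type":"number"},"dy":{"type":"number"},"dz":{"type":"number"},"ax":{"type":"number"},"ay":{"type":"number"},"az":{"type":"number"},"hand":{"type":"number"}}}},"newtons":{"type":"number"}},"required":["deltas"]}

```bash
ls -la; mkdir -p pics
python3 - <<'E'
from plant import r, eyes
import cv2
print(r.get_state())
for n in ("side","top"):
    p,d=eyes.snapshot(n)
    cv2.imwrite(f"pics/{n}0.png",p[:,:,::-1])
    import numpy as np
    np.save(f"pics/{n}0_d.npy",d)
    m=eyes.camera_model(n); print(n,m)
E
```

```text
total 12
drwxr-xr-x  3 agent agent 4096 Dec  7 14:07 .
drwxr-xr-x 23 root  root  4096 Dec  7 14:07 ..
drwxr-xr-x  2 agent agent 4096 Dec  7 14:07 pics
{'clock': 0.0, 'q': array([-1.2431621 ,  0.68997872, -0.19455029,  1.56635542,  0.15730803,
        0.90246801, -0.21515606]), 'qd': array([ 0.0005794 , -0.00078782,  0.00051773,  0.00110688, -0.00011812,
        0.0007924 ,  0.0001372 ]), 'joint_torque': array([ 3.98456796e-04, -5.27567983e+01, -1.26674116e+00, -1.53424841e+01,
       -5.26432658e-02,  6.65114494e-03,  1.53567394e-04]), 'tool_pos': array([0.18087192, 0.59764473, 0.26291115]), 'eef_rot': array([ 1.46358063e-01,  9.89231264e-01, -9.04080410e-04, -7.71675531e-05]), 'contact_force': array([ 0.00740869,  0.07896932, -1.28676837]), 'moment': array([ 0.02870545,  0.03443504, -0.01922036]), 'opening': 0.9962515005830946}
side {'fx': 449.18429507280194, 'fy': 449.18429507280194, 'cx': 319.3020879383079, 'cy': 228.54144729649425, 'k1': -0.08686672281094356, 'pose': array([[ 0.96656014,  0.16002077, -0.20038673,  0.35481821],
       [-0.25640158,  0.61658289, -0.74436803, -0.773821  ],
       [ 0.00444069,  0.77085594,  0.63699403,  0.74896711],
       [ 0.        ,  0.        ,  0.        ,  1.        ]])}
top {'fx': 526.0705179310653, 'fy': 526.0705179310653, 'cx': 329.48530423548584, 'cy': 234.85909549345863, 'k1': -0.022523303196230304, 'pose': array([[-0.06598382,  0.97437266, -0.21504431,  0.31904745],
       [-0.99781276, -0.06357322,  0.01811482,  0.00623243],
       [ 0.00397953,  0.21576924,  0.97643627,  1.17398586],
       [ 0.        ,  0.        ,  0.        ,  1.        ]])}
```

View pics/top0.png

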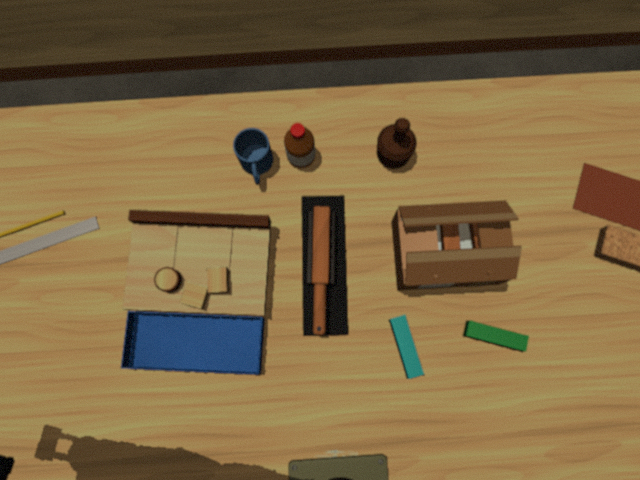

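View pics/side0.png

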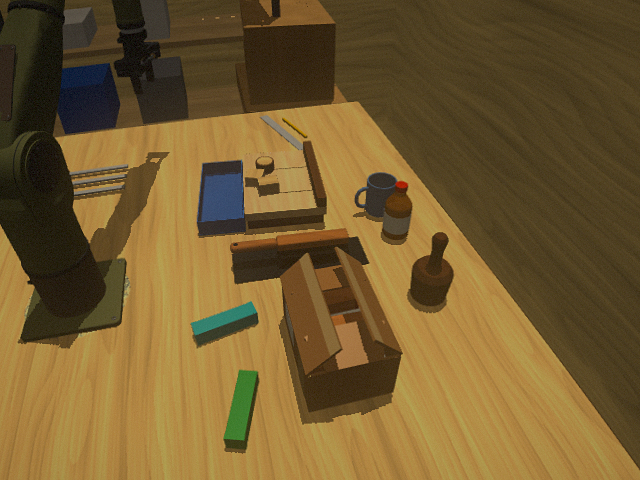

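The top view shows offcuts at about (167,279), (195,296) and (217,279), the brush on its mat at (320,260), and the carton at (458,245). Its blanks are visible through the gap. The green (497,336) and turquoise (406,347) bars lie outside it, so they are look-alikes. Next I'll measure.

```bash
cat > h.py <<'E'
import numpy as np, cv2
from plant import r, eyes
def K(m): return np.array([[m['fx'],0,m['cx']],[0,m['fy'],m['cy']],[0,0,1]]), np.array([m['k1'],0,0,0,0.])
def cloud(n,d):
    m=eyes.camera_model(n);k,D=K(m)
    h,w=d.shape
    uv=np.stack(np.meshgrid(np.arange(w),np.arange(h)),-1).reshape(-1,1,2).astype(np.float64)
    s=cv2.undistortPoints(uv,k,D).reshape(h,w,2)
    P=np.stack([s[...,0]*d,-s[...,1]*d,-d],-1)
    W=P@m['pose'][:3,:3].T+m['pose'][:3,3]
    W[d<=0]=np.nan
    return W
def proj(n,X):
    m=eyes.camera_model(n);k,D=K(m)
    P=(np.atleast_2d(X)-m['pose'][:3,3])@m['pose'][:3,:3]
    P=P*[1,-1,-1]
    return cv2.projectPoints(P.reshape(-1,1,3),np.zeros(3),np.zeros(3),k,D)[0].reshape(-1,2)
def snap(n,tag):
    p,d=eyes.snapshot(n); cv2.imwrite(f"pics/{tag}.png",p[:,:,::-1]); return p,d,cloud(n,d)
def crop(p,x0,y0,x1,y1,f,tag):
    c=cv2.resize(p[y0:y1,x0:x1],None,fx=f,fy=f,interpolation=cv2.INTER_CUBIC); cv2.imwrite(f"pics/{tag}.png",c[:,:,::-1])
def ortho(Ws,res=0.0015,x0=0.25,x1=0.85,y0=-0.45,y1=0.5,name=None):
    # height map, row: x descending, col: y descending
    H=np.full((int((x1-x0)/res),int((y1-y0)/res)),np.nan)
    for W in Ws:
        P=W.reshape(-1,3);P=P[np.isfinite(P[:,0])]
        i=((x1-P[:,0])/res).astype(int);j=((y1-P[:,1])/res).astype(int)
        ok=(i>=0)&(i<H.shape[0])&(j>=0)&(j<H.shape[1])
        for a,b,z in zip(i[ok],j[ok],P[ok,2]):
            if not H[a,b]>z: H[a,b]=z
    return H
E
python3 - <<'E'
from h import *
dt=np.load('pics/top0_d.npy');ds=np.load('pics/side0_d.npy')
T=cloud('top',dt);S=cloud('side',ds)
np.set_printoptions(precision=4,suppress=True)
for nm,(u,v) in dict(bench=(60,300),board=(150,250),tray=(195,345),tip=(320,250),hand=(320,310),c1=(167,279),c2=(195,300),c3=(217,279),matc=(305,230),nearflap=(460,270),farflap=(455,215),end=(420,240),sheet=(467,240),blank=(450,240)).items():
    print(nm,T[v,u])
p=cv2.imread('pics/top0.png')[:,:,::-1]
crop(p,110,200,285,330,4,'boardc'); crop(p,385,190,530,300,5,'cartonc')
def rect(name,mask,W):
    P=W[mask];P=P[np.isfinite(P[:,0])]
    (c,s,a)=cv2.minAreaRect(P[:,:2].astype(np.float32)); print(name,len(P),np.round(c,4),np.round(s,4),round(a,2),'z',np.round(np.median(P[:,2]),4))
box=lambda W,x0,x1,y0,y1,z0,z1:(W[...,0]>x0)&(W[...,0]<x1)&(W[...,1]>y0)&(W[...,1]<y1)&(W[...,2]>z0)&(W[...,2]<z1)
B=T[T[...,2]>0.05] 
rect('board',box(T,.42,.66,.1,.5,.052,.07),T)
rect('fence',box(T,.5,.75,.1,.5,.085,.1),T)
rect('offc',box(T,.42,.66,.1,.5,.08,.095),T)
hsv=cv2.cvtColor(p,cv2.COLOR_RGB2HSV)
rect('mat?',box(T,.3,.75,-.06,.12,.002,.008),T)
rect('brush',box(T,.3,.75,-.06,.12,.05,.07),T)
rect('back',box(T,.3,.75,-.06,.12,.0575,.07),T)
E
```

```text
bench [ 0.4685  0.5967 -0.0034]
board [0.5563 0.3743 0.0598]
tray [0.3505 0.2941 0.0008]
tip [0.5316 0.0082 0.0639]
hand [0.4041 0.0161 0.0608]
c1 [0.4868 0.3298 0.0858]
c2 [0.4393 0.2718 0.0868]
c3 [0.479  0.2242 0.0935]
matc [ 0.5929  0.0397 -0.0013]
nearflap [ 0.4589 -0.2682  0.1364]
farflap [ 0.5671 -0.2658  0.1577]
end [ 0.5268 -0.1963  0.1276]
sheet [ 0.5346 -0.313   0.0544]
blank [ 0.5308 -0.2678  0.0867]
board 10186 [0.5172 0.2732] [0.3139 0.1956] 88.09 z 0.059
fence 1764 [0.6092 0.2273] [0.2128 0.3259] 24.65 z 0.089
offc 3155 [0.5264 0.2724] [0.3001 0.2048] 83.98 z 0.0884
mat? 3440 [0.5241 0.03  ] [0.4478 0.1799] 0.0 z 0.0036
brush 2039 [0.5521 0.0512] [0.1374 0.3952] 89.91 z 0.0627
back 1915 [0.5521 0.0514] [0.137  0.3951] 89.91 z 0.0628
```

Run:
```python
from h import *
dt=np.load('pics/top0_d.npy');ds=np.load('pics/side0_d.npy')
T=cloud('top',dt);S=cloud('side',ds)
for n,W in(('t',T),('s',S)):
    H=ortho([W],.00125,x0=.3,x1=.8,y0=-.35,y1=.45)
    im=np.nan_to_num(np.clip(H/0.2,0,1))*255
    cv2.imwrite(f'pics/H{n}.png',cv2.applyColorMap(im.astype(np.uint8),cv2.COLORMAP_TURBO))
```

```text
(no output)
```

View pics/boardc.png

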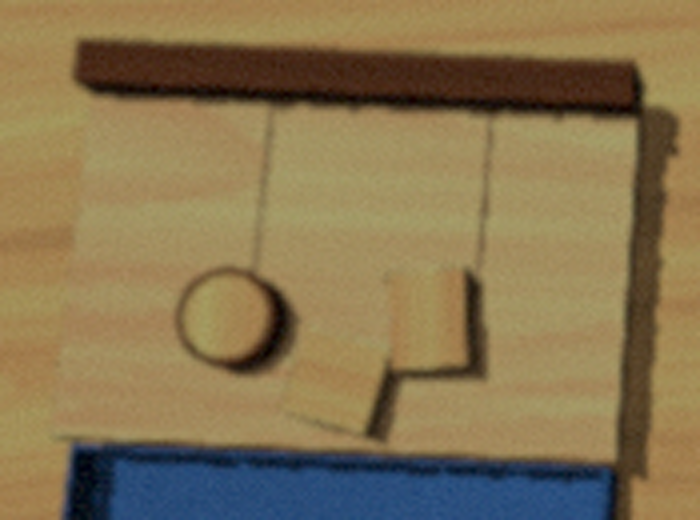

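View pics/cartonc.png

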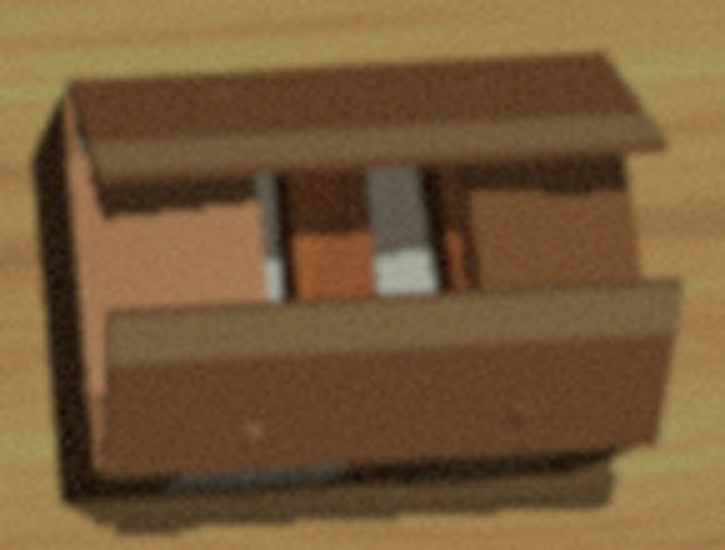

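View pics/Ht.png

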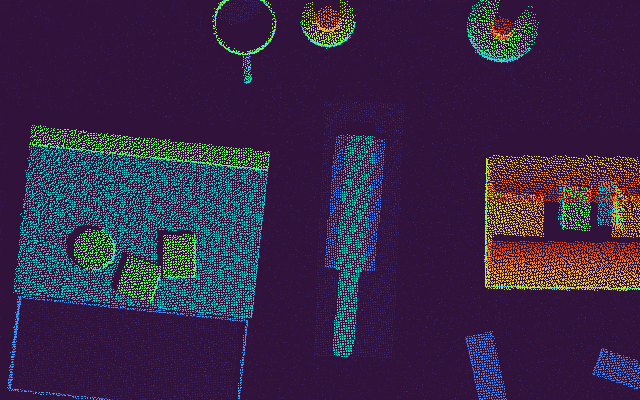

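View pics/Hs.png

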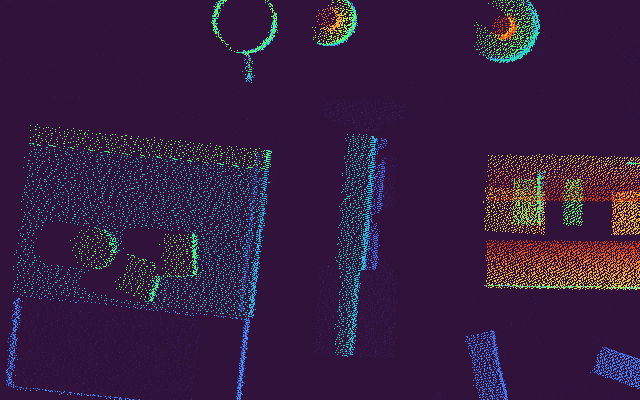

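Run:
```python
from h import *
np.set_printoptions(precision=4,suppress=True)
T=cloud('top',np.load('pics/top0_d.npy'));S=cloud('side',np.load('pics/side0_d.npy'))
def sel(W,x0,x1,y0,y1,z0,z1):
    P=W.reshape(-1,3);P=P[np.isfinite(P[:,0])]
    return P[(P[:,0]>x0)&(P[:,0]<x1)&(P[:,1]>y0)&(P[:,1]<y1)&(P[:,2]>z0)&(P[:,2]<z1)]
def rect(n,P):
    # keep largest connected component on a grid
    g=((P[:,:2]-P[:,:2].min(0))/.002).astype(int)+3
    im=np.zeros(g.max(0)+4,np.uint8);im[g[:,0],g[:,1]]=1
    im=cv2.morphologyEx(im,cv2.MORPH_CLOSE,np.ones((3,3)))
    k,l,st,_=cv2.connectedComponentsWithStats(im)
    lab=l[g[:,0],g[:,1]]
    for i in range(1,k):
        Q=P[lab==i]
        if len(Q)<60: continue
        c,s,a=cv2.minAreaRect(Q[:,:2].astype(np.float32)*1000)
        print(n,len(Q),'c',np.round(c,1),'s',np.round(s,1),'a',round(a,1),'z',round(1000*np.median(Q[:,2]),1), 'box',np.round(cv2.boxPoints((c,s,a))).astype(int).tolist())
rect('board+off',sel(T,.4,.72,.1,.46,.05,.1))
rect('fence',sel(T,.56,.72,.1,.46,.08,.1))
rect('off',sel(T,.4,.58,.12,.44,.078,.1))
rect('offS',sel(S,.4,.58,.12,.44,.078,.1))
rect('trayrim',sel(T,.25,.45,.12,.46,.03,.05))
rect('brushback',sel(T,.46,.75,-.03,.08,.052,.075))
rect('handle',sel(T,.3,.455,-.03,.08,.052,.075))
rect('bristle+',sel(T,.46,.75,-.03,.08,.025,.075))
rect('mat',sel(T,.3,.75,-.08,.12,.0015,.008))
rect('cartonall',sel(T,.35,.75,-.45,-.1,.1,.25))
rect('carton S',sel(S,.35,.75,-.45,-.1,.05,.25))
rect('blanks',sel(T,.35,.75,-.45,-.1,.075,.1))
rect('sheet',sel(T,.35,.75,-.45,-.1,.045,.06))
rect('blanksS',sel(S,.35,.75,-.45,-.1,.075,.1))
rect('high',sel(T,.65,.95,-.45,.3,.05,.25))
```

```text
board+off 13985 c [523.1 273.3] s [301.6 211.6] a 83.9 z 59.8 box [[402, 135], [612, 112], [644, 412], [434, 435]]
board+off 65 c [708.1 141.1] s [23.9  9.9] a 2.2 z 74.2 box [[696, 146], [696, 136], [720, 137], [720, 147]]
fence 1642 c [615.1 263.1] s [300.1  26.5] a 84.0 z 88.7 box [[586, 115], [612, 113], [644, 411], [618, 414]]
off 1048 c [464.9 251. ] s [ 63.2 118.1] a 29.5 z 88.8 box [[408, 287], [466, 184], [521, 215], [463, 318]]
off 501 c [487.3 331.9] s [51.1 50.3] a 86.7 z 86.9 box [[461, 308], [511, 305], [514, 356], [464, 359]]
offS 442 c [466.1 250.8] s [ 64.5 119. ] a 28.1 z 88.1 box [[410, 288], [466, 183], [523, 214], [466, 318]]
offS 185 c [490.1 331.6] s [53.4 48.5] a 80.2 z 87.0 box [[462, 309], [509, 301], [519, 354], [471, 362]]
trayrim 861 c [361.1 288.2] s [295.  130.9] a 84.0 z 42.5 box [[281, 148], [411, 135], [442, 428], [311, 442]]
brushback 1296 c [545.6   6.2] s [ 35.9 170.6] a 85.2 z 62.9 box [[459, -5], [629, -19], [632, 17], [462, 31]]
brushback 77 c [744.7  39.3] s [ 9.3 44.6] a 1.0 z 64.7 box [[740, 62], [740, 17], [750, 17], [749, 62]]
handle 593 c
[... 1636 characters left out ...]
71, -449], [601, -386], [441, -309]]
blanksS 298 c [ 547.1 -266.1] s [25.2 57.3] a 87.7 z 85.5 box [[518, -278], [575, -280], [576, -255], [519, -252]]
blanksS 467 c [ 548.2 -208. ] s [59.4 36.9] a 1.0 z 85.4 box [[518, -190], [519, -227], [578, -226], [578, -189]]
blanksS 269 c [ 737.7 -181.1] s [24.2 71.6] a 0.2 z 83.4 box [[725, -145], [726, -217], [750, -217], [750, -145]]
high 741 c [760.3 137.4] s [106.5  79.6] a 33.4 z 79.7 box [[694, 141], [738, 75], [827, 134], [783, 200]]
high 1319 c [ 762.5 -177. ] s [88.5 82.4] a 68.8 z 86.9 box [[708, -203], [785, -233], [817, -151], [740, -121]]
high 927 c [770.3  38.9] s [58.9 68.2] a 9.1 z 104.4 box [[736, 68], [747, 1], [805, 10], [794, 77]]
```

```bash
cat >> h.py <<'E'
from scipy.spatial.transform import Rotation as R
def Rdown(yaw_y,tilt=(0,0,0)):
    # tool z down, tool y at world yaw (deg), then extra world rotvec (deg)
    y=np.array([np.cos(np.radians(yaw_y)),np.sin(np.radians(yaw_y)),0]);z=np.array([0,0,-1.]);x=np.cross(y,z)
    return R.from_rotvec(np.radians(tilt))*R.from_matrix(np.stack([x,y,z],1))
def plan(pos,yaw_y,tilt=(0,0,0),s=None,show=True):
    s=s or r.get_state()
    R0=R.from_quat(s['eef_rot']);d=R0.inv().apply(np.array(pos)-s['tool_pos'])/.06
    w=np.degrees((R0.inv()*Rdown(yaw_y,tilt)).as_rotvec())/6
    if show: print('d',np.round(d,3),'a',np.round(w,2),'| rows>=',np.round(max(np.linalg.norm(d)*60/62.5,np.linalg.norm(w)*6/10.7),1))
    return d,w
def st():
    s=r.get_state();M=R.from_quat(s['eef_rot']).as_matrix()
    print('t',round(s['clock'],2),'p',np.round(s['tool_pos'],4),'yawY',round(np.degrees(np.arctan2(M[1,1],M[0,1])),1),'z',np.round(M[:,2],3),'F',np.round(s['contact_force'],1),'open mm',round(s['opening']*88.1,1),'q',np.round(s['q'],2))
# board frame
BC=np.array([.523,.2733]);BTH=np.radians(-6.1)
def board(x,y): c,s=np.cos(BTH),np.sin(BTH); return BC+np.array([c*x-s*y,s*x+c*y])
E
python3 -c "
from h import *
st();plan([.5255,.008,.18],85.3)"
```

```text
t 0.1 p [0.1809 0.5977 0.263 ] yawY 73.2 z [-0.    -0.002 -1.   ] F [ 0.4 -0.1 -0.7] open mm 88.4 q [-1.24  0.69 -0.19  1.57  0.16  0.9  -0.22]
d [-8.343 -7.743  1.397] a [-0.02 -0.   -2.02] | rows>= 11.0
```

Emit:
servo_tool(
  deltas=[
    {"dx":-0.8,"dy":-0.8,"dz":0.1,"az":-0.2,"hand":88},
    {"dx":-1.7,"dy":-1.6,"dz":0.3,"az":-0.4,"hand":88},
    {"dx":-2.5,"dy":-2.3,"dz":0.4,"az":-0.6,"hand":88},
    {"dx":-3.3,"dy":-3.1,"dz":0.5,"az":-0.8,"hand":88},
    {"dx":-4.1,"dy":-3.8,"dz":0.6,"az":-1.0,"hand":88},
    {"dx":-4.8,"dy":-4.5,"dz":0.7,"az":-1.2,"hand":88},
    {"dx":-5.6,"dy":-5.2,"dz":0.8,"az":-1.4,"hand":88},
    {"dx":-6.3,"dy":-5.9,"dz":0.9,"az":-1.6,"hand":88},
    {"dx":-7.0,"dy":-6.6,"dz":1.0,"az":-1.8,"hand":88},
    {"dx":-7.6,"dy":-7.1,"dz":1.0,"az":-2.0,"hand":88},
  ],
  newtons=40,
)

```text
schema error: expected keys dx, dy, dz, ax, ay, az, hand
```

```bash
python3 -c "
from h import *
st();p,d,W=snap('side','s1')
plan([.5255,.008,.14],85.3)
P=W.reshape(-1,3);P=P[np.isfinite(P[:,0])]
P=P[(P[:,0]>.34)&(P[:,0]<.66)&(abs(P[:,1])<.1)&(P[:,2]>.052)&(P[:,2]<.07)]
c,s,a=cv2.minAreaRect(P[:,:2].astype(np.float32)*1000);print(c,s,a,np.median(P[:,2]))
"
```

```text
t 0.1 p [0.1809 0.5977 0.263 ] yawY 73.2 z [-0.    -0.002 -1.   ] F [ 0.4 -0.1 -0.7] open mm 88.4 q [-1.24  0.69 -0.19  1.57  0.16  0.9  -0.22]
d [-8.343 -7.744  2.063] a [-0.01 -0.   -2.02] | rows>= 11.1
(493.45501708984375, 10.249895095825195) (41.22748565673828, 277.7103576660156) 85.3868179321289 0.062007738021083725
```

View pics/s1.png

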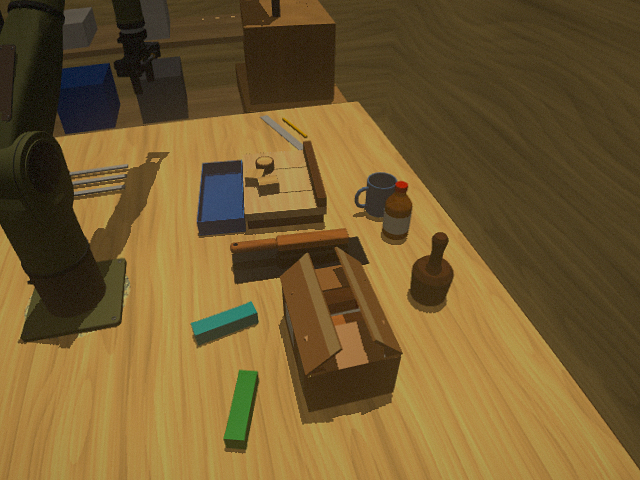

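Emit:
servo_tool(
  deltas=[
    {"dx":-0.8,"dy":-0.8,"dz":0.1,"ax":0,"ay":0,"az":-0.2,"hand":88},
    {"dx":-1.7,"dy":-1.6,"dz":0.3,"ax":0,"ay":0,"az":-0.4,"hand":88},
    {"dx":-2.5,"dy":-2.3,"dz":0.4,"ax":0,"ay":0,"az":-0.6,"hand":88},
    {"dx":-3.3,"dy":-3.1,"dz":0.5,"ax":0,"ay":0,"az":-0.8,"hand":88},
    {"dx":-4.1,"dy":-3.8,"dz":0.6,"ax":0,"ay":0,"az":-1.0,"hand":88},
    {"dx":-4.9,"dy":-4.6,"dz":0.7,"ax":0,"ay":0,"az":-1.2,"hand":88},
    {"dx":-5.7,"dy":-5.3,"dz":0.8,"ax":0,"ay":0,"az":-1.4,"hand":88},
    {"dx":-6.5,"dy":-6.0,"dz":0.9,"ax":0,"ay":0,"az":-1.6,"hand":88},
    {"dx":-7.2,"dy":-6.7,"dz":1.0,"ax":0,"ay":0,"az":-1.8,"hand":88},
    {"dx":-7.9,"dy":-7.3,"dz":1.0,"ax":0,"ay":0,"az":-2.0,"hand":88},
  ],
  newtons=40,
)

```text
clock: 1.4
tool_pos: [0.4961, 0.06, 0.2041]
eef_rot: [0.042, 0.999, 0.0, -0.0]
contact_force: [1.6, 1.0, 0.7]
opening: 0.996
```

```bash
python3 -c "
from h import *
st();plan([.5255,.008,.071],85.3)"
```

```text
t 1.4 p [0.4961 0.06   0.2041] yawY 85.2 z [-0.001  0.    -1.   ] F [1.6 1.  0.7] open mm 87.8 q [ 0.    0.64 -0.34  1.99  0.37  0.57  0.89]
d [-0.562 -0.824  2.219] a [ 0.   -0.01 -0.01] | rows>= 2.3
```

Emit:
servo_tool(
  deltas=[
    {"dx":-0.3,"dy":-0.4,"dz":0.3,"ax":0,"ay":0,"az":0,"hand":88},
    {"dx":-0.53,"dy":-0.77,"dz":0.6,"ax":0,"ay":0,"az":0,"hand":88},
    {"dx":-0.53,"dy":-0.77,"dz":1.0,"ax":0,"ay":0,"az":0,"hand":88},
    {"dx":-0.53,"dy":-0.77,"dz":1.0,"ax":0,"ay":0,"az":0,"hand":88},
  ],
)

```text
clock: 1.9
tool_pos: [0.5222, 0.0128, 0.1432]
eef_rot: [0.042, 0.999, -0.0, -0.002]
contact_force: [-0.7, 0.2, 0.2]
opening: 0.996
```

```bash
python3 -c "
from h import *
st();p,d,W=snap('side','s2')
plan([.5255,.008,.071],85.3)
crop(p,180,170,420,330,3,'s2c')
P=W.reshape(-1,3);P=P[np.isfinite(P[:,0])]
P=P[(P[:,0]>.34)&(P[:,0]<.66)&(abs(P[:,1])<.1)&(P[:,2]>.052)&(P[:,2]<.068)]
c,s,a=cv2.minAreaRect(P[:,:2].astype(np.float32)*1000);print(c,s,a,np.median(P[:,2]))
"
```

```text
t 1.9 p [0.5222 0.0128 0.1432] yawY 85.1 z [-0.004 -0.    -1.   ] F [-0.7  0.2  0.2] open mm 87.7 q [ 0.06  0.76 -0.29  1.97  0.44  0.48  0.94]
d [-0.054 -0.086  1.22 ] a [-0.   -0.02 -0.02] | rows>= 1.2
(493.52215576171875, 9.621213912963867) (41.210575103759766, 277.3569030761719) 85.58148956298828 0.062080474451760126
```

View pics/s2c.png

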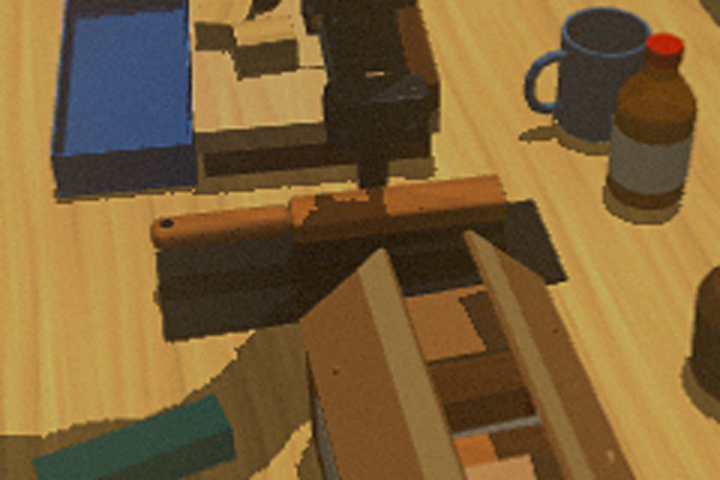

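The crop shows the fingers straddling the brush back, which has not moved. I'll descend and grip.

Emit:
servo_tool(
  deltas=[
    {"dx":-0.06,"dy":-0.09,"dz":0.5,"ax":0,"ay":0,"az":0,"hand":88},
    {"dx":-0.06,"dy":-0.09,"dz":0.9,"ax":0,"ay":0,"az":0,"hand":88},
    {"dx":-0.06,"dy":-0.09,"dz":1.2,"ax":0,"ay":0,"az":0,"hand":88},
    {"dx":-0.06,"dy":-0.09,"dz":1.2,"ax":0,"ay":0,"az":0,"hand":88},
    {"dx":-0.06,"dy":-0.09,"dz":1.2,"ax":0,"ay":0,"az":0,"hand":20},
    {"dx":-0.06,"dy":-0.09,"dz":1.2,"ax":0,"ay":0,"az":0,"hand":20},
    {"dx":-0.06,"dy":-0.09,"dz":1.2,"ax":0,"ay":0,"az":0,"hand":20},
    {"dx":-0.06,"dy":-0.09,"dz":1.2,"ax":0,"ay":0,"az":0,"hand":20},
  ],
  newtons=45,
)

```text
clock: 2.95
tool_pos: [0.5266, 0.0074, 0.0728]
eef_rot: [0.042, 0.999, 0.0, 0.0]
contact_force: [-0.1, 0.2, 0.4]
opening: 0.568
```

```bash
python3 -c "
from h import *
st()
b=board(35,21);print(b)
plan([.5255,.008,.22],85.3)
plan([b[0],b[1],.22],-6.1)"
```

```text
t 2.95 p [0.5266 0.0074 0.0728] yawY 85.2 z [ 0.001  0.    -1.   ] F [-0.1  0.2  0.4] open mm 50.1 q [ 0.02  0.88 -0.2   1.99  0.51  0.32  0.89]
[37.55637354 17.43515433]
d [ 0.018  0.008 -2.453] a [ 0.    0.   -0.02] | rows>= 2.4
d [-590.455  341.5     -2.111] a [ 0.    0.   15.21] | rows>= 654.8
```

Emit:
servo_tool(
  deltas=[
    {"dx":0,"dy":0,"dz":0,"ax":0,"ay":0,"az":0,"hand":20},
    {"dx":0,"dy":0,"dz":0,"ax":0,"ay":0,"az":0,"hand":20},
    {"dx":0,"dy":0,"dz":0,"ax":0,"ay":0,"az":0,"hand":20},
    {"dx":0,"dy":0,"dz":0,"ax":0,"ay":0,"az":0,"hand":20},
    {"dx":0,"dy":0,"dz":-0.3,"ax":0,"ay":0,"az":0,"hand":20},
    {"dx":0,"dy":0,"dz":-0.8,"ax":0,"ay":0,"az":0,"hand":20},
    {"dx":0,"dy":0,"dz":-1.5,"ax":0,"ay":0,"az":0,"hand":20},
    {"dx":0,"dy":0,"dz":-2.0,"ax":0,"ay":0,"az":0,"hand":20},
    {"dx":0,"dy":0,"dz":-2.4,"ax":0,"ay":0,"az":0,"hand":20},
    {"dx":0,"dy":0,"dz":-2.4,"ax":0,"ay":0,"az":0,"hand":20},
  ],
  newtons=45,
)

```text
clock: 4.2
tool_pos: [0.5272, 0.0075, 0.2176]
eef_rot: [0.042, 0.999, 0.0, 0.001]
contact_force: [0.2, 0.2, -1.7]
opening: 0.406
```

```bash
python3 -c "
from h import *
st()
b=board(.035,.021);print(b)
plan([b[0],b[1],.2],-6.1)"
```

```text
t 4.2 p [0.5272 0.0075 0.2176] yawY 85.1 z [ 0.003  0.    -1.   ] F [ 0.2  0.2 -1.7] open mm 35.8 q [ 0.13  0.65 -0.38  1.9   0.37  0.66  1.01]
[0.56003337 0.29046185]
d [-0.146  4.745  0.297] a [ 0.03  0.02 15.21] | rows>= 8.5
```

Emit:
servo_tool(
  deltas=[
    {"dx":0,"dy":0.5,"dz":0,"ax":0,"ay":0,"az":1.5,"hand":20},
    {"dx":0,"dy":1.0,"dz":0,"ax":0,"ay":0,"az":3.0,"hand":20},
    {"dx":0,"dy":1.5,"dz":0,"ax":0,"ay":0,"az":4.6,"hand":20},
    {"dx":0,"dy":2.0,"dz":0,"ax":0,"ay":0,"az":6.1,"hand":20},
    {"dx":0,"dy":2.5,"dz":0,"ax":0,"ay":0,"az":7.6,"hand":20},
    {"dx":0,"dy":3.0,"dz":0,"ax":0,"ay":0,"az":9.1,"hand":20},
    {"dx":0,"dy":3.5,"dz":0,"ax":0,"ay":0,"az":10.6,"hand":20},
    {"dx":0,"dy":4.0,"dz":0,"ax":0,"ay":0,"az":12.2,"hand":20},
    {"dx":0,"dy":4.4,"dz":0,"ax":0,"ay":0,"az":13.7,"hand":20},
    {"dx":-0.15,"dy":4.75,"dz":0,"ax":0,"ay":0,"az":15.2,"hand":20},
  ],
)

```text
clock: 5.45
tool_pos: [0.5579, 0.2916, 0.2144]
eef_rot: [0.745, 0.668, -0.002, -0.0]
contact_force: [0.1, -0.1, -2.0]
opening: 0.403
```

```bash
python3 -c "
from h import *
st()
b=board(.035,.021)
plan([b[0],b[1],.2],-6.1)
p,d,W=snap('side','s3');crop(p,180,100,420,260,3,'s3c')"
```

```text
t 5.45 p [0.5579 0.2916 0.2144] yawY -6.2 z [-0.003 -0.002 -1.   ] F [ 0.1 -0.1 -2. ] open mm 35.5 q [-0.63  0.76  0.14  1.61 -0.13  0.79 -0.54]
d [-0.015  0.039  0.239] a [-0.03  0.03 -0.02] | rows>= 0.2
```

View pics/s3c.png

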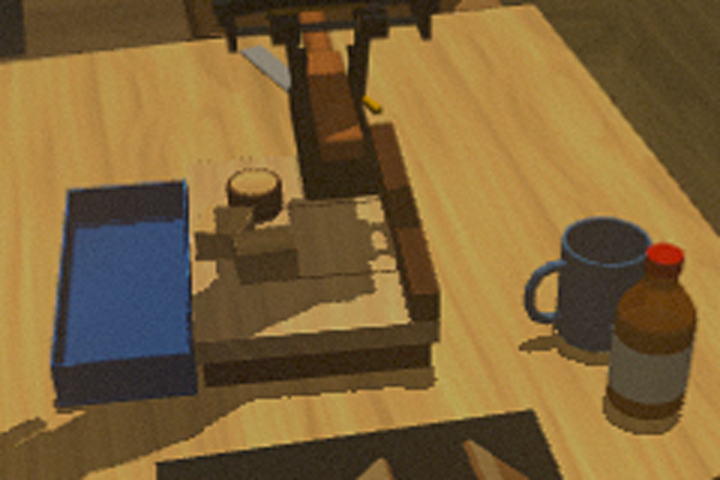

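Emit:
servo_tool(
  deltas=[
    {"dx":0,"dy":0,"dz":0.4,"ax":0,"ay":0,"az":0,"hand":20},
    {"dx":0,"dy":0,"dz":0.8,"ax":0,"ay":0,"az":0,"hand":20},
    {"dx":0,"dy":0.04,"dz":1.2,"ax":0,"ay":0,"az":0,"hand":20},
    {"dx":0,"dy":0.04,"dz":1.35,"ax":0,"ay":0,"az":0,"hand":20},
    {"dx":0,"dy":0.04,"dz":1.35,"ax":0,"ay":0,"az":0,"hand":20},
  ],
)

```text
clock: 6.12
tool_pos: [0.5611, 0.2899, 0.1345]
eef_rot: [0.743, 0.669, -0.001, -0.0]
contact_force: [0.8, 0.5, -2.1]
opening: 0.398
```

```bash
python3 -c "
from h import *
st()
b=board(-.093,.021)
plan([b[0],b[1],.1315],-6.1)
p,d,W=snap('top','t4');crop(p,100,180,300,390,3,'t4c')"
```

```text
t 6.12 p [0.5611 0.2899 0.1345] yawY -6.0 z [-0.002 -0.001 -1.   ] F [ 0.8  0.5 -2.1] open mm 35.1 q [-0.61  0.87  0.11  1.65 -0.15  0.63 -0.52]
d [ 0.012 -2.152  0.054] a [-0.02  0.02  0.02] | rows>= 2.1
```

View pics/t4c.png

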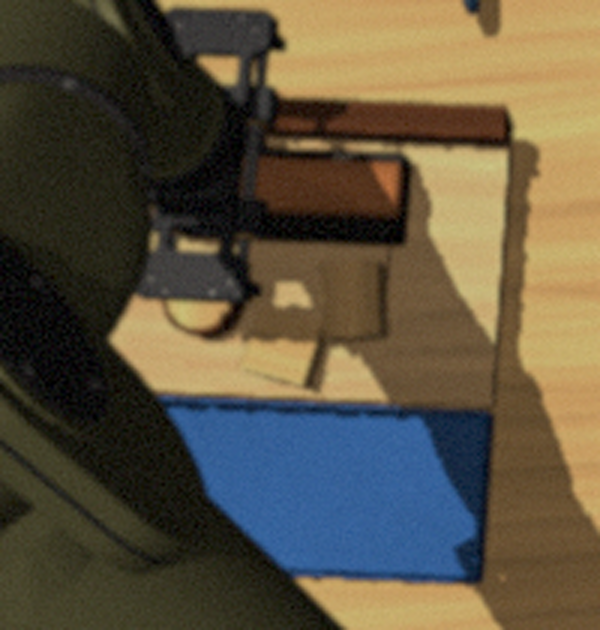

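The brush sits behind the offcuts, and its right end reaches past the block at crop (350,300). I'll sweep now.

Emit:
servo_tool(
  deltas=[
    {"dx":0,"dy":-0.2,"dz":0.05,"ax":0,"ay":0,"az":0,"hand":20},
    {"dx":0,"dy":-0.45,"dz":0.05,"ax":0,"ay":0,"az":0,"hand":20},
    {"dx":0,"dy":-0.7,"dz":0.05,"ax":0,"ay":0,"az":0,"hand":20},
    {"dx":0,"dy":-0.95,"dz":0.05,"ax":0,"ay":0,"az":0,"hand":20},
    {"dx":0,"dy":-1.2,"dz":0.05,"ax":0,"ay":0,"az":0,"hand":20},
    {"dx":0,"dy":-1.4,"dz":0.05,"ax":0,"ay":0,"az":0,"hand":20},
    {"dx":0,"dy":-1.6,"dz":0.05,"ax":0,"ay":0,"az":0,"hand":20},
    {"dx":0,"dy":-1.8,"dz":0.05,"ax":0,"ay":0,"az":0,"hand":20},
    {"dx":0,"dy":-2.0,"dz":0.05,"ax":0,"ay":0,"az":0,"hand":20},
    {"dx":0,"dy":-2.2,"dz":0.05,"ax":0,"ay":0,"az":0,"hand":20},
  ],
)

```text
clock: 7.42
tool_pos: [0.4295, 0.3044, 0.1325]
eef_rot: [0.743, 0.669, -0.0, -0.0]
contact_force: [0.7, -0.4, -2.0]
opening: 0.407
```

```bash
python3 -c "
from h import *
st()
p,d,W=snap('side','s5');crop(p,180,100,420,260,3,'s5c')"
```

```text
t 7.42 p [0.4295 0.3044 0.1325] yawY -6.0 z [-0. -0. -1.] F [ 0.7 -0.4 -2. ] open mm 35.8 q [-0.77  0.77  0.11  1.98 -0.19  0.4  -0.62]
```

View pics/s5c.png

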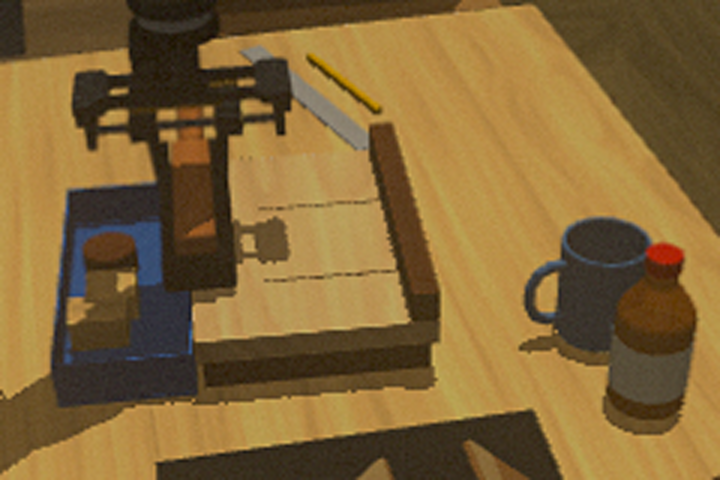

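All three offcuts are in the tray and the board is clear. Next is putting the brush back on the mat.

Emit:
servo_tool(
  deltas=[
    {"dx":0,"dy":0.0,"dz":-0.3,"ax":0,"ay":0,"az":0,"hand":20},
    {"dx":0,"dy":0,"dz":-0.8,"ax":0,"ay":0,"az":0,"hand":20},
    {"dx":0,"dy":0,"dz":-1.3,"ax":0,"ay":0,"az":0,"hand":20},
    {"dx":0,"dy":0,"dz":-1.5,"ax":0,"ay":0,"az":0,"hand":20},
  ],
)

```text
clock: 7.98
tool_pos: [0.431, 0.3047, 0.2239]
eef_rot: [0.743, 0.669, 0.001, 0.0]
contact_force: [0.6, 0.4, -1.0]
opening: 0.405
```

```bash
python3 -c "
from h import *
st();plan([.54,.003,.19],86)
"
```

```text
t 7.97 p [0.431  0.3047 0.2239] yawY -6.0 z [ 0.002  0.002 -1.   ] F [ 0.6  0.4 -1. ] open mm 35.7 q [-0.8   0.62  0.16  1.91 -0.16  0.61 -0.64]
d [-4.81   2.334  0.561] a [  0.03   0.   -15.34] | rows>= 8.6
```

Emit:
servo_tool(
  deltas=[
    {"dx":-0.4,"dy":0.2,"dz":0,"ax":0,"ay":0,"az":-1.5,"hand":20},
    {"dx":-0.9,"dy":0.45,"dz":0,"ax":0,"ay":0,"az":-3.0,"hand":20},
    {"dx":-1.4,"dy":0.7,"dz":0,"ax":0,"ay":0,"az":-4.6,"hand":20},
    {"dx":-1.9,"dy":0.9,"dz":0,"ax":0,"ay":0,"az":-6.1,"hand":20},
    {"dx":-2.4,"dy":1.15,"dz":0,"ax":0,"ay":0,"az":-7.6,"hand":20},
    {"dx":-2.9,"dy":1.4,"dz":0,"ax":0,"ay":0,"az":-9.2,"hand":20},
    {"dx":-3.4,"dy":1.65,"dz":0,"ax":0,"ay":0,"az":-10.7,"hand":20},
    {"dx":-3.9,"dy":1.9,"dz":0,"ax":0,"ay":0,"az":-12.3,"hand":20},
    {"dx":-4.4,"dy":2.1,"dz":0,"ax":0,"ay":0,"az":-13.8,"hand":20},
    {"dx":-4.8,"dy":2.33,"dz":0,"ax":0,"ay":0,"az":-15.3,"hand":20},
  ],
)

```text
clock: 9.22
tool_pos: [0.5388, 0.0016, 0.2216]
eef_rot: [0.035, 0.999, -0.0, -0.001]
contact_force: [0.4, 0.2, -2.1]
opening: 0.402
```

```bash
python3 -c "
from h import *
st();plan([.54,.003,.074],86)
"
```

```text
t 9.22 p [0.5388 0.0016 0.2216] yawY 86.0 z [-0.002 -0.    -1.   ] F [ 0.4  0.2 -2.1] open mm 35.4 q [ 0.15  0.65 -0.39  1.86  0.37  0.7   1.05]
d [-0.023  0.026  2.46 ] a [-0.   -0.02  0.  ] | rows>= 2.4
```

Emit:
servo_tool(
  deltas=[
    {"dx":-0.02,"dy":0.03,"dz":0.5,"ax":0,"ay":0,"az":0,"hand":20},
    {"dx":-0.02,"dy":0.03,"dz":1.1,"ax":0,"ay":0,"az":0,"hand":20},
    {"dx":-0.02,"dy":0.03,"dz":1.7,"ax":0,"ay":0,"az":0,"hand":20},
    {"dx":-0.02,"dy":0.03,"dz":2.1,"ax":0,"ay":0,"az":0,"hand":20},
    {"dx":-0.02,"dy":0.03,"dz":2.3,"ax":0,"ay":0,"az":0,"hand":20},
    {"dx":-0.02,"dy":0.03,"dz":2.4,"ax":0,"ay":0,"az":0,"hand":20},
    {"dx":-0.02,"dy":0.03,"dz":2.46,"ax":0,"ay":0,"az":0,"hand":20},
    {"dx":-0.02,"dy":0.03,"dz":2.46,"ax":0,"ay":0,"az":0,"hand":20},
  ],
)

```text
clock: 10.22
tool_pos: [0.5409, 0.005, 0.0753]
eef_rot: [0.037, 0.999, 0.0, 0.0]
contact_force: [0.3, -0.8, -2.7]
opening: 0.401
```

```bash
python3 -c "
from h import *
st();plan([.54,.003,.073],86)
"
```

```text
t 10.22 p [0.5409 0.005  0.0753] yawY 85.8 z [ 0.001  0.    -1.   ] F [ 0.3 -0.8 -2.7] open mm 35.3 q [ 0.04  0.89 -0.23  1.95  0.51  0.36  0.91]
d [ 0.013 -0.034  0.039] a [ 0.    0.01 -0.04] | rows>= 0.1
```

Emit:
servo_tool(
  deltas=[
    {"dx":0,"dy":0,"dz":0.04,"ax":0,"ay":0,"az":0,"hand":20},
    {"dx":0,"dy":0,"dz":0.04,"ax":0,"ay":0,"az":0,"hand":20},
    {"dx":0,"dy":0,"dz":0.04,"ax":0,"ay":0,"az":0,"hand":60},
    {"dx":0,"dy":0,"dz":0.04,"ax":0,"ay":0,"az":0,"hand":80},
    {"dx":0,"dy":0,"dz":0.04,"ax":0,"ay":0,"az":0,"hand":80},
    {"dx":0,"dy":0,"dz":0.04,"ax":0,"ay":0,"az":0,"hand":80},
    {"dx":0,"dy":0,"dz":0.04,"ax":0,"ay":0,"az":0,"hand":80},
    {"dx":0,"dy":0,"dz":0.04,"ax":0,"ay":0,"az":0,"hand":80},
  ],
)

```text
clock: 11.22
tool_pos: [0.5407, 0.005, 0.0725]
eef_rot: [0.037, 0.999, 0.0, 0.0]
contact_force: [-0.9, -0.6, 0.6]
opening: 0.91
```

```bash
python3 -c "
from h import *
st()
"
```

```text
t 11.22 p [0.5407 0.005  0.0725] yawY 85.8 z [ 0.  0. -1.] F [-0.9 -0.6  0.6] open mm 80.2 q [ 0.04  0.89 -0.22  1.95  0.51  0.36  0.91]
```

Emit:
servo_tool(
  deltas=[
    {"dx":0,"dy":0,"dz":-0.5,"ax":0,"ay":0,"az":0,"hand":80},
    {"dx":0,"dy":0,"dz":-1.2,"ax":0,"ay":0,"az":0,"hand":80},
    {"dx":0,"dy":0,"dz":-2.0,"ax":0,"ay":0,"az":0,"hand":60},
    {"dx":0,"dy":0,"dz":-2.8,"ax":0,"ay":0,"az":0,"hand":0},
    {"dx":0,"dy":0,"dz":-3.2,"ax":0,"ay":0,"az":0,"hand":0},
    {"dx":0,"dy":0,"dz":-3.2,"ax":0,"ay":0,"az":0,"hand":0},
  ],
)

```text
clock: 11.98
tool_pos: [0.5416, 0.005, 0.2662]
eef_rot: [0.037, 0.999, 0.0, 0.002]
contact_force: [0.8, -0.2, -1.3]
opening: 0.479
```

```bash
python3 -c "
from h import *
st();p,d,W=snap('side','s6')
plan([.522,-.272,.25],89.4)
"
```

```text
t 11.97 p [0.5416 0.005  0.2662] yawY 85.7 z [ 0.004  0.    -1.   ] F [ 0.8 -0.2 -1.3] open mm 42.2 q [ 0.17  0.6  -0.43  1.81  0.34  0.8   1.07]
d [-0.031 -4.623  0.245] a [-0.    0.01 -0.61] | rows>= 4.4
```

View pics/s6.png

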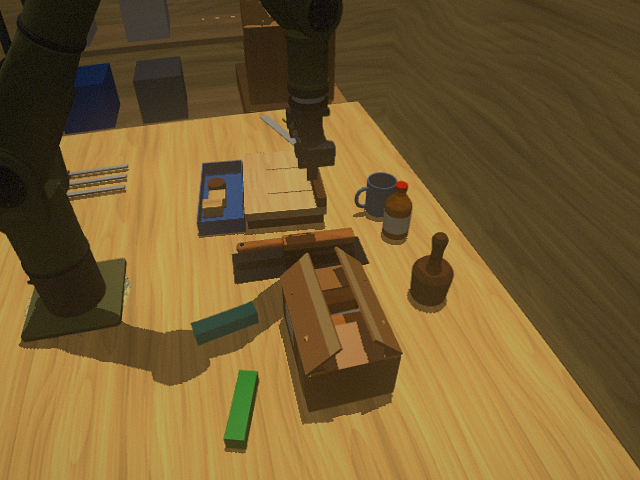

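Emit:
servo_tool(
  deltas=[
    {"dx":0,"dy":-0.7,"dz":0,"ax":0,"ay":0,"az":-0.2,"hand":0},
    {"dx":0,"dy":-1.5,"dz":0,"ax":0,"ay":0,"az":-0.4,"hand":0},
    {"dx":0,"dy":-2.3,"dz":0,"ax":0,"ay":0,"az":-0.6,"hand":0},
    {"dx":0,"dy":-3.1,"dz":0,"ax":0,"ay":0,"az":-0.6,"hand":0},
    {"dx":0,"dy":-3.9,"dz":0,"ax":0,"ay":0,"az":-0.6,"hand":0},
    {"dx":-0.03,"dy":-4.4,"dz":0.2,"ax":0,"ay":0,"az":-0.6,"hand":0},
    {"dx":-0.03,"dy":-4.62,"dz":0.25,"ax":0,"ay":0,"az":-0.6,"hand":0},
    {"dx":-0.03,"dy":-4.62,"dz":0.25,"ax":0,"ay":0,"az":-0.6,"hand":0},
  ],
)

```text
clock: 13.02
tool_pos: [0.5214, -0.2713, 0.2483]
eef_rot: [0.006, 1.0, 0.001, -0.001]
contact_force: [-0.2, 0.5, 0.2]
opening: 0.004
```

```bash
python3 -c "
from h import *
st();p,d,W=snap('side','s7');crop(p,250,200,440,420,3,'s7c')
for x,z in [(.522,.15),(.522,.14),(.495,.145),(.465,.158),(.44,.158),(.41,.15),(.39,.135),(.38,.122),(.38,.112)]:
    plan([x,-.272,z+.025],89.4)
"
```

```text
t 13.03 p [ 0.5214 -0.2713  0.2483] yawY 89.3 z [-0.002  0.001 -1.   ] F [-0.2  0.5  0.2] open mm 0.4 q [ 0.67  0.69 -0.46  1.69  0.38  0.86  1.6 ]
d [-1.000e-03 -3.400e-02  1.232e+00] a [ 0.02 -0.01  0.01] | rows>= 1.2
d [-0.002 -0.034  1.399] a [ 0.02 -0.01  0.01] | rows>= 1.3
d [ 0.449 -0.039  1.316] a [ 0.02 -0.01  0.01] | rows>= 1.3
d [ 0.949 -0.043  1.1  ] a [ 0.02 -0.01  0.01] | rows>= 1.4
d [ 1.365 -0.047  1.1  ] a [ 0.02 -0.01  0.01] | rows>= 1.7
d [ 1.865 -0.052  1.234] a [ 0.02 -0.01  0.01] | rows>= 2.1
d [ 2.198 -0.056  1.484] a [ 0.02 -0.01  0.01] | rows>= 2.5
d [ 2.365 -0.058  1.701] a [ 0.02 -0.01  0.01] | rows>= 2.8
d [ 2.365 -0.058  1.868] a [ 0.02 -0.01  0.01] | rows>= 2.9
```

View pics/s7c.png

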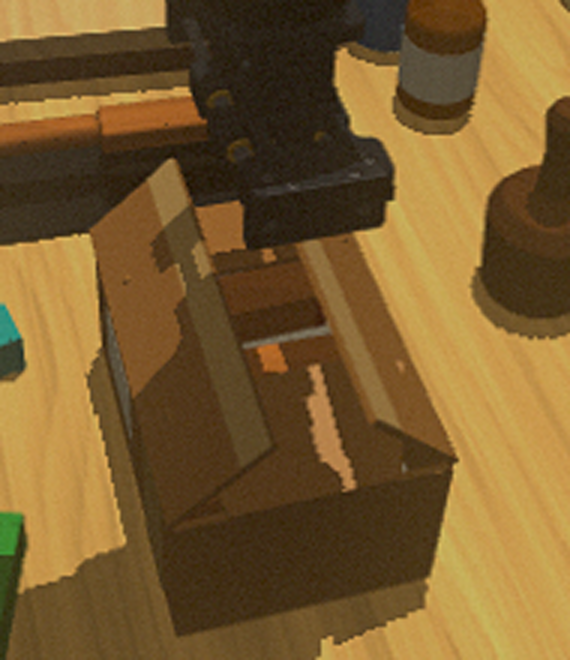

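The closed fingers are over the gap between the long flaps. I'll open the near flap.

Emit:
servo_tool(
  deltas=[
    {"dx":0,"dy":0,"dz":0.6,"ax":0,"ay":0,"az":0,"hand":0},
    {"dx":0,"dy":0,"dz":1.2,"ax":0,"ay":0,"az":0,"hand":0},
    {"dx":0,"dy":0,"dz":1.4,"ax":0,"ay":0,"az":0,"hand":0},
    {"dx":0.2,"dy":0,"dz":1.4,"ax":0,"ay":0,"az":0,"hand":0},
    {"dx":0.45,"dy":0,"dz":1.3,"ax":0,"ay":0,"az":0,"hand":0},
    {"dx":0.7,"dy":0,"dz":1.2,"ax":0,"ay":0,"az":0,"hand":0},
    {"dx":0.95,"dy":0,"dz":1.1,"ax":0,"ay":0,"az":0,"hand":0},
    {"dx":1.15,"dy":0,"dz":1.1,"ax":0,"ay":0,"az":0,"hand":0},
    {"dx":1.35,"dy":0,"dz":1.1,"ax":0,"ay":0,"az":0,"hand":0},
  ],
)

```text
clock: 14.2
tool_pos: [0.4401, -0.271, 0.1837]
eef_rot: [0.006, 1.0, -0.0, 0.0]
contact_force: [0.6, -0.3, 0.2]
opening: 0.005
```

```bash
python3 -c "
from h import *
st();p,d,W=snap('side','s8');crop(p,250,200,440,420,3,'s8c')
for x,z in [(.41,.15),(.39,.135),(.38,.122),(.38,.112),(.38,.2)]:
    plan([x,-.272,z+.025],89.4)
"
```

```text
t 14.2 p [ 0.4401 -0.271   0.1837] yawY 89.3 z [ 0. -0. -1.] F [ 0.6 -0.3  0.2] open mm 0.5 q [ 0.71  0.69 -0.41  1.96  0.48  0.58  1.54]
d [ 0.465 -0.023  0.139] a [ 0.   -0.03 -0.02] | rows>= 0.5
d [ 0.798 -0.027  0.39 ] a [ 0.   -0.03 -0.02] | rows>= 0.9
d [ 0.964 -0.029  0.608] a [ 0.   -0.03 -0.02] | rows>= 1.1
d [ 0.963 -0.029  0.774] a [ 0.   -0.03 -0.02] | rows>= 1.2
d [ 0.968 -0.029 -0.692] a [ 0.   -0.03 -0.02] | rows>= 1.1
```

View pics/s8c.png

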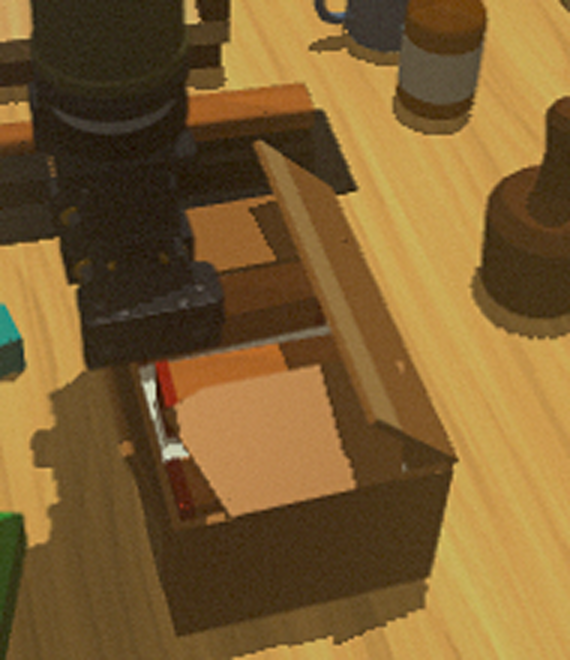

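Emit:
servo_tool(
  deltas=[
    {"dx":0.2,"dy":0,"dz":0.05,"ax":0,"ay":0,"az":0,"hand":0},
    {"dx":0.47,"dy":0,"dz":0.15,"ax":0,"ay":0,"az":0,"hand":0},
    {"dx":0.8,"dy":0,"dz":0.4,"ax":0,"ay":0,"az":0,"hand":0},
    {"dx":0.95,"dy":0,"dz":0.6,"ax":0,"ay":0,"az":0,"hand":0},
    {"dx":0.95,"dy":0,"dz":0.8,"ax":0,"ay":0,"az":0,"hand":0},
    {"dx":0.95,"dy":0,"dz":0.85,"ax":0,"ay":0,"az":0,"hand":0},
    {"dx":0.95,"dy":0,"dz":0.85,"ax":0,"ay":0,"az":0,"hand":0},
  ],
)

```text
clock: 15.12
tool_pos: [0.3846, -0.2699, 0.1323]
eef_rot: [0.005, 1.0, 0.0, 0.0]
contact_force: [0.1, -0.6, 0.1]
opening: 0.004
```

```bash
python3 -c "
from h import *
st()
for x,z in [(.38,.2),(.51,.18),(.512,.14),(.522,.14)]:
    plan([x,-.29,z+.025],89.4)
"
```

```text
t 15.12 p [ 0.3846 -0.2699  0.1323] yawY 89.4 z [ 0.  0. -1.] F [ 0.1 -0.6  0.1] open mm 0.4 q [ 0.69  0.74 -0.28  2.13  0.59  0.34  1.47]
d [ 0.072 -0.335 -1.545] a [0. 0. 0.] | rows>= 1.5
d [-2.094 -0.313 -1.21 ] a [0. 0. 0.] | rows>= 2.3
d [-2.127 -0.312 -0.544] a [0. 0. 0.] | rows>= 2.1
d [-2.294 -0.311 -0.544] a [0. 0. 0.] | rows>= 2.3
```

Emit:
servo_tool(
  deltas=[
    {"dx":0,"dy":0,"dz":-0.8,"ax":0,"ay":0,"az":0,"hand":0},
    {"dx":-0.6,"dy":-0.2,"dz":-1.5,"ax":0,"ay":0,"az":0,"hand":0},
    {"dx":-1.4,"dy":-0.3,"dz":-1.5,"ax":0,"ay":0,"az":0,"hand":0},
    {"dx":-2.15,"dy":-0.3,"dz":-1.4,"ax":0,"ay":0,"az":0,"hand":0},
    {"dx":-2.15,"dy":-0.3,"dz":-0.8,"ax":0,"ay":0,"az":0,"hand":0},
    {"dx":-2.3,"dy":-0.3,"dz":-0.55,"ax":0,"ay":0,"az":0,"hand":0},
    {"dx":-2.55,"dy":-0.3,"dz":-0.55,"ax":0,"ay":0,"az":0,"hand":0},
    {"dx":-2.8,"dy":-0.3,"dz":-0.65,"ax":0,"ay":0,"az":0,"hand":0},
    {"dx":-3.05,"dy":-0.3,"dz":-0.75,"ax":0,"ay":0,"az":0,"hand":0},
    {"dx":-3.3,"dy":-0.3,"dz":-0.85,"ax":0,"ay":0,"az":0,"hand":0},
  ],
)

```text
clock: 16.38
tool_pos: [0.5822, -0.2905, 0.1842]
eef_rot: [0.006, 1.0, 0.0, -0.0]
contact_force: [-0.3, 0.1, -0.5]
opening: 0.007
```

```bash
python3 -c "
from h import *
st();p,d,W=snap('side','s9');crop(p,250,200,440,420,3,'s9c')
for x,z in [(.604,.158),(.634,.15),(.654,.135),(.664,.122),(.664,.108)]:
    plan([x,-.29,z+.025],89.4)
"
```

```text
t 16.38 p [ 0.5822 -0.2905  0.1842] yawY 89.3 z [-0.  0. -1.] F [-0.3  0.1 -0.5] open mm 0.6 q [ 0.62  0.84 -0.44  1.55  0.44  0.85  1.58]
d [-0.317  0.005  0.038] a [-0.    0.04 -0.  ] | rows>= 0.3
d [-0.817  0.01   0.174] a [-0.    0.04 -0.  ] | rows>= 0.8
d [-1.149  0.013  0.425] a [-0.    0.04 -0.  ] | rows>= 1.2
d [-1.315  0.015  0.643] a [-0.    0.04 -0.  ] | rows>= 1.4
d [-1.313  0.015  0.876] a [-0.    0.04 -0.  ] | rows>= 1.5
```

View pics/s9c.png

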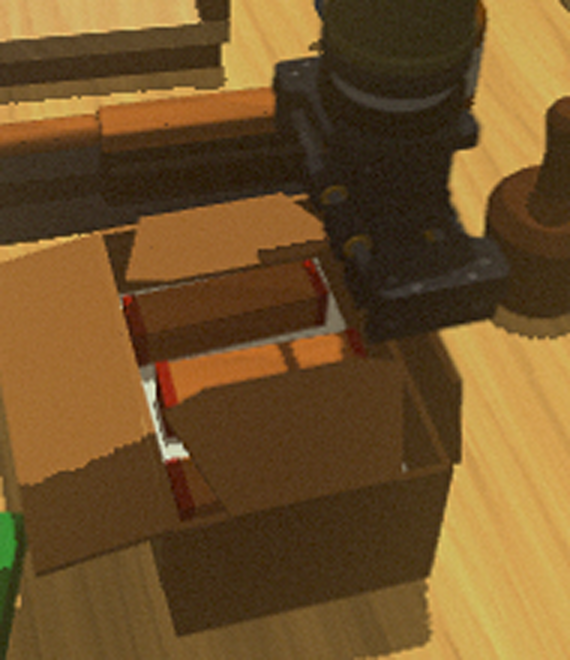

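Emit:
servo_tool(
  deltas=[
    {"dx":-0.2,"dy":0,"dz":0,"ax":0,"ay":0,"az":0,"hand":0},
    {"dx":-0.4,"dy":0,"dz":0.05,"ax":0,"ay":0,"az":0,"hand":0},
    {"dx":-0.6,"dy":0,"dz":0.1,"ax":0,"ay":0,"az":0,"hand":0},
    {"dx":-0.82,"dy":0,"dz":0.17,"ax":0,"ay":0,"az":0,"hand":0},
    {"dx":-1.1,"dy":0,"dz":0.42,"ax":0,"ay":0,"az":0,"hand":0},
    {"dx":-1.22,"dy":0,"dz":0.65,"ax":0,"ay":0,"az":0,"hand":0},
    {"dx":-1.22,"dy":0,"dz":0.85,"ax":0,"ay":0,"az":0,"hand":0},
    {"dx":-1.22,"dy":0,"dz":0.9,"ax":0,"ay":0,"az":0,"hand":0},
    {"dx":-1.22,"dy":0,"dz":0.9,"ax":0,"ay":0,"az":0,"hand":0},
  ],
)

```text
clock: 17.55
tool_pos: [0.6545, -0.2913, 0.1294]
eef_rot: [0.006, 1.0, 0.0, -0.0]
contact_force: [-0.0, -0.6, -0.1]
opening: 0.004
```

```bash
python3 -c "
from h import *
st()
plan([.655,-.29,.27],89.4)
plan([.522,-.272,.27],0); plan([.522,-.272,.27],180)
"
```

```text
t 17.55 p [ 0.6545 -0.2913  0.1294] yawY 89.4 z [-0.001  0.    -1.   ] F [-0.  -0.6 -0.1] open mm 0.3 q [ 0.55  0.99 -0.42  1.34  0.45  0.9   1.57]
d [-0.007  0.022 -2.343] a [ 0.   -0.01 -0.01] | rows>= 2.2
d [ 2.213  0.297 -2.342] a [-0.000e+00 -1.000e-02  1.489e+01] | rows>= 8.4
d [ 2.213  0.297 -2.342] a [ 1.000e-02 -0.000e+00 -1.511e+01] | rows>= 8.5
```

Emit:
servo_tool(
  deltas=[
    {"dx":0,"dy":0,"dz":-1.0,"ax":0,"ay":0,"az":0,"hand":0},
    {"dx":0.3,"dy":0,"dz":-2.0,"ax":0,"ay":0,"az":1.5,"hand":0},
    {"dx":0.6,"dy":0.1,"dz":-2.3,"ax":0,"ay":0,"az":3.2,"hand":0},
    {"dx":0.9,"dy":0.2,"dz":-2.3,"ax":0,"ay":0,"az":4.8,"hand":0},
    {"dx":1.2,"dy":0.3,"dz":-2.3,"ax":0,"ay":0,"az":6.5,"hand":0},
    {"dx":1.5,"dy":0.3,"dz":-2.3,"ax":0,"ay":0,"az":8.2,"hand":0},
    {"dx":1.8,"dy":0.3,"dz":-2.3,"ax":0,"ay":0,"az":9.9,"hand":0},
    {"dx":2.1,"dy":0.3,"dz":-2.3,"ax":0,"ay":0,"az":11.6,"hand":0},
    {"dx":2.2,"dy":0.3,"dz":-2.3,"ax":0,"ay":0,"az":13.3,"hand":0},
    {"dx":2.2,"dy":0.3,"dz":-2.3,"ax":0,"ay":0,"az":14.9,"hand":0},
  ],
)

```text
clock: 18.8
tool_pos: [0.5225, -0.2719, 0.2685]
eef_rot: [0.71, 0.705, 0.0, 0.0]
contact_force: [-1.4, -0.5, -0.1]
opening: 0.005
```

```bash
cat >> h.py <<'E'
def tip(x,y,z,yaw,tilt=(0,0,0),**k):
    Rt=Rdown(yaw,tilt); return plan(np.array([x,y,z])-.025*Rt.as_matrix()[:,2],yaw,tilt,**k)
E
python3 -c "
from h import *
st()
p,d,W=snap('side','s10');crop(p,200,170,440,420,3,'s10c')
P=W.reshape(-1,3);P=P[np.isfinite(P[:,0])]
for x0 in (.50,.52,.54):
  Q=P[(abs(P[:,0]-x0)<.006)&(P[:,1]>-.42)&(P[:,1]<-.12)&(P[:,2]>.08)&(P[:,2]<.18)]
  o=Q[np.argsort(Q[:,1])][::max(1,len(Q)//25)]
  print(x0,(o[:,1:]*1000).round().astype(int).tolist())
tip(.522,-.247,.20,0,(30,0,0))
"
```

```text
t 18.8 p [ 0.5225 -0.2719  0.2685] yawY -0.4 z [ 0.001 -0.    -1.   ] F [-1.4 -0.5 -0.1] open mm 0.4 q [ 0.43  0.63 -0.05  1.68  0.04  0.83  0.35]
0.5 [[-388, 88], [-387, 95], [-387, 82], [-386, 87], [-382, 118], [-377, 117], [-371, 124], [-365, 124], [-358, 124], [-352, 127], [-345, 129], [-339, 131], [-332, 133], [-326, 135], [-319, 136], [-272, 85], [-262, 87], [-230, 135], [-225, 84], [-219, 86], [-214, 132], [-206, 129], [-201, 86], [-193, 127], [-183, 124], [-167, 121]]
0.52 [[-388, 90], [-387, 96], [-387, 98], [-386, 97], [-382, 119], [-376, 120], [-370, 123], [-363, 123], [-358, 127], [-352, 129], [-345, 131], [-338, 131], [-331, 132], [-324, 134], [-317, 135], [-271, 87], [-261, 88], [-229, 134], [-224, 81], [-218, 84], [-213, 131], [-205, 130], [-199, 128], [-192, 127], [-178, 124], [-164, 119]]
0.54 [[-389, 103], [-387, 100], [-387, 94], [-386, 89], [-383, 119], [-377, 119], [-371, 121], [-365, 122], [-359, 124], [-353, 128], [-346, 129], [-340, 131], [-333, 133], [-326, 134], [-319, 134], [-272, 85], [-263, 83], [-230, 131], [-224, 134], [-219, 87], [-213, 88], [-207, 84], [-201, 86], [-195, 86], [-186, 125], [-172, 123]]
d [ 0.202 -0.02   0.781] a [ 0.04  5.   -0.1 ] | rows>= 2.8
```

View pics/s10c.png

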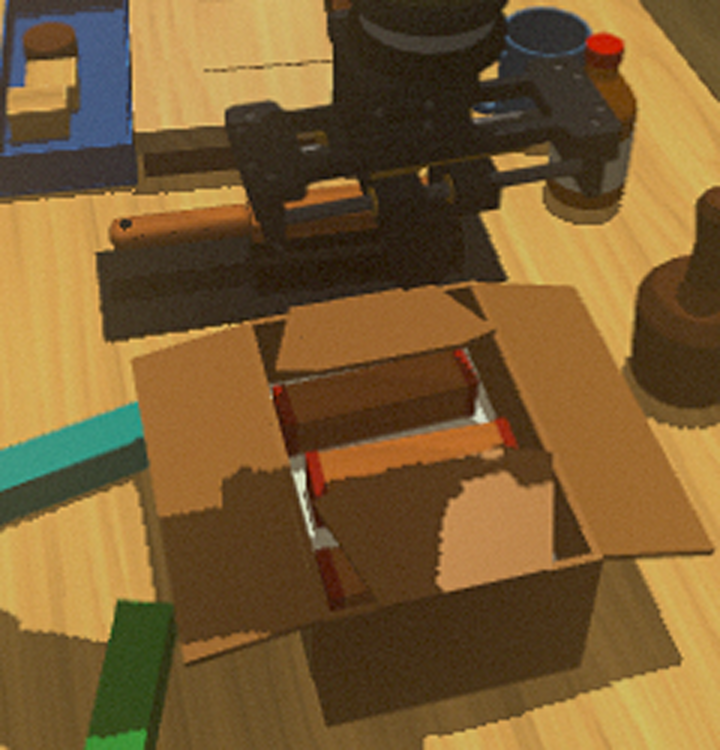

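Both long flaps lie flat. The end-flap edges measure y=-0.230 and -0.317 at about z=0.135. Next I'll tilt 30° and hook the left end flap.

Emit:
servo_tool(
  deltas=[
    {"dx":0.05,"dy":0,"dz":0.2,"ax":0,"ay":1.5,"az":0,"hand":0},
    {"dx":0.1,"dy":0,"dz":0.4,"ax":0,"ay":3.0,"az":0,"hand":0},
    {"dx":0.2,"dy":0,"dz":0.6,"ax":0,"ay":4.5,"az":0,"hand":0},
    {"dx":0.2,"dy":0,"dz":0.75,"ax":0,"ay":5.0,"az":0,"hand":0},
    {"dx":0.2,"dy":0,"dz":0.75,"ax":0,"ay":5.0,"az":0,"hand":0},
  ],
)

```text
clock: 19.48
tool_pos: [0.5226, -0.2601, 0.2216]
eef_rot: [0.683, 0.683, 0.183, -0.183]
contact_force: [-0.2, 0.5, -0.0]
opening: 0.004
```

```bash
python3 -c "
from h import *
st()
T=(30,0,0)
for y,z in [(-.247,.2),(-.249,.113),(-.225,.113),(-.225,.135),(-.215,.155),(-.19,.175),(-.16,.18)]:tip(.522,y,z,0,T)
"
```

```text
t 19.48 p [ 0.5226 -0.2601  0.2216] yawY -0.0 z [-0.001  0.5   -0.866] F [-0.2  0.5 -0. ] open mm 0.3 q [ 0.76  0.85 -0.31  1.5  -0.25  1.1   0.66]
d [ 0.009 -0.01   0.004] a [-0.01  0.   -0.01] | rows>= 0.0
d [-0.745 -0.008  1.243] a [-0.01  0.   -0.01] | rows>= 1.4
d [-0.398 -0.008  1.443] a [-0.01  0.   -0.01] | rows>= 1.4
d [-0.215 -0.009  1.125] a [-0.01  0.   -0.01] | rows>= 1.1
d [ 0.096 -0.009  0.92 ] a [-0.01  0.   -0.01] | rows>= 0.9
d [ 0.623 -0.01   0.84 ] a [-0.01  0.   -0.01] | rows>= 1.0
d [ 1.098 -0.01   1.017] a [-0.01  0.   -0.01] | rows>= 1.4
```

Emit:
servo_tool(
  deltas=[
    {"dx":-0.35,"dy":0,"dz":0.63,"ax":0,"ay":0,"az":0,"hand":0},
    {"dx":-0.7,"dy":0,"dz":1.25,"ax":0,"ay":0,"az":0,"hand":0},
    {"dx":-0.6,"dy":0,"dz":1.33,"ax":0,"ay":0,"az":0,"hand":0},
    {"dx":-0.4,"dy":0,"dz":1.44,"ax":0,"ay":0,"az":0,"hand":0},
    {"dx":-0.3,"dy":0,"dz":1.28,"ax":0,"ay":0,"az":0,"hand":0},
    {"dx":-0.21,"dy":0,"dz":1.12,"ax":0,"ay":0,"az":0,"hand":0},
    {"dx":-0.05,"dy":0,"dz":1.02,"ax":0,"ay":0,"az":0,"hand":0},
    {"dx":0.1,"dy":0,"dz":0.92,"ax":0,"ay":0,"az":0,"hand":0},
    {"dx":0.35,"dy":0,"dz":0.88,"ax":0,"ay":0,"az":0,"hand":0},
    {"dx":0.62,"dy":0,"dz":0.84,"ax":0,"ay":0,"az":0,"hand":0},
  ],
)

```text
clock: 20.72
tool_pos: [0.5231, -0.2011, 0.1981]
eef_rot: [0.683, 0.683, 0.183, -0.183]
contact_force: [0.2, -0.2, -0.6]
opening: 0.002
```

```bash
python3 -c "
from h import *
st()
p,d,W=snap('side','s11');crop(p,200,170,440,420,3,'s11c')
T=(30,0,0)
for y,z in [(-.19,.175),(-.16,.18),(-.12,.165),(-.1,.14),(-.095,.125),(-.095,.112),(-.095,.2)]:tip(.522,y,z,0,T)
"
```

```text
t 20.73 p [ 0.5231 -0.2011  0.1981] yawY -0.0 z [-0.     0.501 -0.866] F [ 0.2 -0.2 -0.6] open mm 0.2 q [ 0.7   0.84 -0.33  1.63 -0.28  0.95  0.64]
d [-0.082 -0.028  0.012] a [-0.   -0.02  0.03] | rows>= 0.1
d [ 0.393 -0.027  0.191] a [-0.   -0.02  0.03] | rows>= 0.4
d [ 0.844 -0.025  0.742] a [-0.   -0.02  0.03] | rows>= 1.1
d [ 0.923 -0.025  1.27 ] a [-0.   -0.02  0.03] | rows>= 1.5
d [ 0.869 -0.025  1.528] a [-0.   -0.02  0.03] | rows>= 1.7
d [ 0.761 -0.025  1.715] a [-0.   -0.02  0.03] | rows>= 1.8
d [ 1.497 -0.023  0.447] a [-0.   -0.02  0.03] | rows>= 1.5
```

View pics/s11c.png

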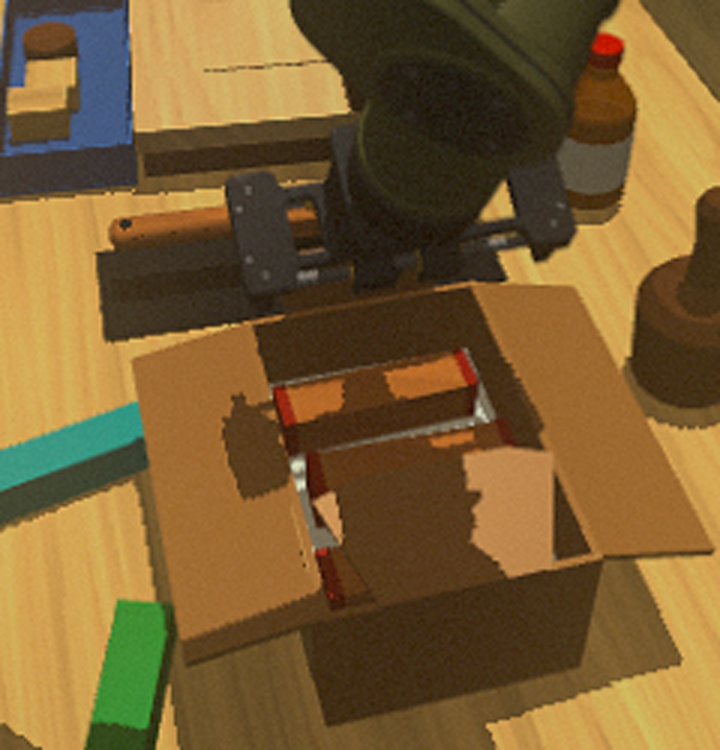

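Emit:
servo_tool(
  deltas=[
    {"dx":0.15,"dy":0,"dz":0.1,"ax":0,"ay":0,"az":0,"hand":0},
    {"dx":0.4,"dy":0,"dz":0.2,"ax":0,"ay":0,"az":0,"hand":0},
    {"dx":0.6,"dy":0,"dz":0.45,"ax":0,"ay":0,"az":0,"hand":0},
    {"dx":0.85,"dy":0,"dz":0.75,"ax":0,"ay":0,"az":0,"hand":0},
    {"dx":0.92,"dy":0,"dz":1.1,"ax":0,"ay":0,"az":0,"hand":0},
    {"dx":0.92,"dy":0,"dz":1.3,"ax":0,"ay":0,"az":0,"hand":0},
    {"dx":0.87,"dy":0,"dz":1.53,"ax":0,"ay":0,"az":0,"hand":0},
    {"dx":0.76,"dy":0,"dz":1.72,"ax":0,"ay":0,"az":0,"hand":0},
    {"dx":0.76,"dy":0,"dz":1.75,"ax":0,"ay":0,"az":0,"hand":0},
    {"dx":0.76,"dy":0,"dz":1.75,"ax":0,"ay":0,"az":0,"hand":0},
  ],
)

```text
clock: 22.02
tool_pos: [0.5233, -0.1105, 0.1293]
eef_rot: [0.683, 0.683, 0.183, -0.183]
contact_force: [0.2, 0.3, -0.2]
opening: 0.001
```

```bash
python3 -c "
from h import *
st()
tip(.522,-.095,.2,0,(30,0,0))
tip(.522,-.299,.2,0,(0,0,0))
tip(.522,-.299,.2,0,(-30,0,0))
"
```

```text
t 22.02 p [ 0.5233 -0.1105  0.1293] yawY -0.1 z [ 0.001  0.5   -0.866] F [ 0.2  0.3 -0.2] open mm 0.1 q [ 0.6   0.91 -0.37  1.8  -0.33  0.67  0.61]
d [ 0.813 -0.022 -1.308] a [ 0.01 -0.   -0.01] | rows>= 1.5
d [-1.923 -0.019 -2.953] a [ 0.   -5.   -0.01] | rows>= 3.4
d [-1.77  -0.019 -2.8  ] a [ -0.   -10.    -0.01] | rows>= 5.6
```

Emit:
servo_tool(
  deltas=[
    {"dx":0.3,"dy":0,"dz":-0.7,"ax":0,"ay":0,"az":0,"hand":0},
    {"dx":0.6,"dy":0,"dz":-1.6,"ax":0,"ay":0,"az":0,"hand":0},
    {"dx":0,"dy":0,"dz":-2.2,"ax":0,"ay":-1.5,"az":0,"hand":0},
    {"dx":-0.7,"dy":0,"dz":-2.7,"ax":0,"ay":-3.2,"az":0,"hand":0},
    {"dx":-1.3,"dy":0,"dz":-3.0,"ax":0,"ay":-5.0,"az":0,"hand":0},
    {"dx":-1.77,"dy":0,"dz":-2.9,"ax":0,"ay":-6.7,"az":0,"hand":0},
    {"dx":-1.77,"dy":0,"dz":-2.8,"ax":0,"ay":-8.4,"az":0,"hand":0},
    {"dx":-1.77,"dy":0,"dz":-2.8,"ax":0,"ay":-10.0,"az":0,"hand":0},
    {"dx":-1.77,"dy":0,"dz":-2.8,"ax":0,"ay":-10.0,"az":0,"hand":0},
  ],
)

```text
clock: 23.15
tool_pos: [0.5259, -0.2793, 0.2202]
eef_rot: [0.679, 0.687, -0.182, 0.183]
contact_force: [-0.1, -0.3, -0.3]
opening: 0.004
```

```bash
python3 -c "
from h import *
st()
p,d,W=snap('side','s12');crop(p,200,170,440,420,3,'s12c')
T=(-30,0,0)
for y,z in [(-.297,.2),(-.297,.113),(-.321,.113),(-.321,.135),(-.33,.155),(-.354,.175),(-.384,.18)]:tip(.522,y,z,0,T)
"
```

```text
t 23.15 p [ 0.5259 -0.2793  0.2202] yawY 0.7 z [ 0.003 -0.499 -0.867] F [-0.1 -0.3 -0.3] open mm 0.4 q [-0.13  0.76  0.5   1.92  0.42  0.43 -0.14]
d [-0.027 -0.044  0.006] a [ 0.01 -0.02  0.05] | rows>= 0.0
d [ 0.696 -0.042  1.262] a [ 0.01 -0.02  0.05] | rows>= 1.4
d [ 0.349 -0.044  1.462] a [ 0.01 -0.02  0.05] | rows>= 1.4
d [ 0.167 -0.044  1.144] a [ 0.01 -0.02  0.05] | rows>= 1.1
d [-0.13  -0.046  0.93 ] a [ 0.01 -0.02  0.05] | rows>= 0.9
d [-0.643 -0.049  0.84 ] a [ 0.01 -0.02  0.05] | rows>= 1.0
d [-1.118 -0.052  1.017] a [ 0.01 -0.02  0.05] | rows>= 1.5
```

View pics/s12c.png

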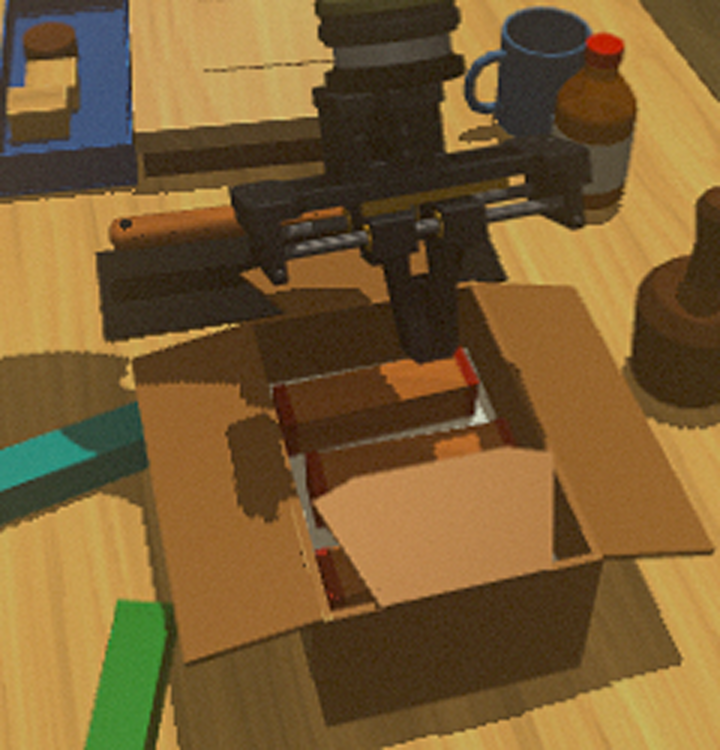

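Left flap is folded out. Next is the right flap, with the mirrored motion.

Emit:
servo_tool(
  deltas=[
    {"dx":0.35,"dy":0,"dz":0.63,"ax":0,"ay":0,"az":0,"hand":0},
    {"dx":0.7,"dy":0,"dz":1.25,"ax":0,"ay":0,"az":0,"hand":0},
    {"dx":0.55,"dy":0,"dz":1.35,"ax":0,"ay":0,"az":0,"hand":0},
    {"dx":0.35,"dy":0,"dz":1.46,"ax":0,"ay":0,"az":0,"hand":0},
    {"dx":0.26,"dy":0,"dz":1.3,"ax":0,"ay":0,"az":0,"hand":0},
    {"dx":0.17,"dy":0,"dz":1.14,"ax":0,"ay":0,"az":0,"hand":0},
    {"dx":0.0,"dy":0,"dz":1.03,"ax":0,"ay":0,"az":0,"hand":0},
    {"dx":-0.13,"dy":0,"dz":0.93,"ax":0,"ay":0,"az":0,"hand":0},
    {"dx":-0.4,"dy":0,"dz":0.88,"ax":0,"ay":0,"az":0,"hand":0},
    {"dx":-0.64,"dy":0,"dz":0.84,"ax":0,"ay":0,"az":0,"hand":0},
  ],
)

```text
clock: 24.45
tool_pos: [0.523, -0.3458, 0.1981]
eef_rot: [0.683, 0.683, -0.183, 0.183]
contact_force: [0.1, -0.1, -0.2]
opening: 0.005
```

```bash
python3 -c "
from h import *
st()
T=(-30,0,0)
for y,z in [(-.354,.175),(-.384,.18),(-.424,.165),(-.444,.14),(-.449,.125),(-.449,.11)]:tip(.522,y,z,0,T)
"
```

```text
t 24.45 p [ 0.523  -0.3458  0.1981] yawY -0.1 z [-0.    -0.5   -0.866] F [ 0.1 -0.1 -0.2] open mm 0.4 q [ 0.    0.81  0.48  1.88  0.45  0.37 -0.1 ]
d [ 0.074 -0.017 -0.014] a [-0.    0.   -0.01] | rows>= 0.1
d [-0.401 -0.016  0.164] a [-0.    0.   -0.01] | rows>= 0.4
d [-0.853 -0.016  0.714] a [-0.    0.   -0.01] | rows>= 1.1
d [-0.933 -0.015  1.241] a [-0.    0.   -0.01] | rows>= 1.5
d [-0.88  -0.015  1.5  ] a [-0.    0.   -0.01] | rows>= 1.7
d [-0.755 -0.015  1.716] a [-0.    0.   -0.01] | rows>= 1.8
```

Emit:
servo_tool(
  deltas=[
    {"dx":-0.15,"dy":0,"dz":0.1,"ax":0,"ay":0,"az":0,"hand":0},
    {"dx":-0.4,"dy":0,"dz":0.18,"ax":0,"ay":0,"az":0,"hand":0},
    {"dx":-0.62,"dy":0,"dz":0.45,"ax":0,"ay":0,"az":0,"hand":0},
    {"dx":-0.85,"dy":0,"dz":0.72,"ax":0,"ay":0,"az":0,"hand":0},
    {"dx":-0.93,"dy":0,"dz":1.05,"ax":0,"ay":0,"az":0,"hand":0},
    {"dx":-0.93,"dy":0,"dz":1.25,"ax":0,"ay":0,"az":0,"hand":0},
    {"dx":-0.88,"dy":0,"dz":1.5,"ax":0,"ay":0,"az":0,"hand":0},
    {"dx":-0.76,"dy":0,"dz":1.72,"ax":0,"ay":0,"az":0,"hand":0},
    {"dx":-0.76,"dy":0,"dz":1.75,"ax":0,"ay":0,"az":0,"hand":0},
    {"dx":-0.76,"dy":0,"dz":1.75,"ax":0,"ay":0,"az":0,"hand":0},
  ],
)

```text
clock: 25.7
tool_pos: [0.5232, -0.4364, 0.129]
eef_rot: [0.683, 0.683, -0.183, 0.183]
contact_force: [-0.1, 0.0, 0.4]
opening: 0.009
```

```bash
python3 -c "
from h import *
st()
plan([.522,-.27,.26],90); plan([.522,-.4,.26],90)
"
```

```text
t 25.7 p [ 0.5232 -0.4364  0.129 ] yawY -0.0 z [-0.    -0.5   -0.866] F [-0.1  0.   0.4] open mm 0.8 q [ 0.18  0.96  0.45  1.8   0.47  0.25 -0.04]
d [ 1.31  -0.021 -3.277] a [ -3.92   3.92 -14.62] | rows>= 8.8
d [-0.567 -0.021 -2.194] a [ -3.92   3.92 -14.62] | rows>= 8.8
```

```bash
python3 -c "
from h import *
plan([.47,-.12,.27],89)
"
```

```text
d [ 3.392 -0.888 -4.671] a [ -3.88   3.94 -14.46] | rows>= 8.7
```

Emit:
servo_tool(
  deltas=[
    {"dx":-0.2,"dy":0,"dz":-0.7,"ax":0,"ay":0,"az":0,"hand":0},
    {"dx":-0.5,"dy":0,"dz":-1.5,"ax":0,"ay":0,"az":0,"hand":0},
    {"dx":-0.4,"dy":0,"dz":-2.2,"ax":-0.6,"ay":0.6,"az":-2.2,"hand":0},
    {"dx":0,"dy":0,"dz":-2.6,"ax":-1.1,"ay":1.1,"az":-4.0,"hand":20},
    {"dx":0.4,"dy":0,"dz":-3.0,"ax":-1.6,"ay":1.6,"az":-5.8,"hand":40},
    {"dx":0.8,"dy":0,"dz":-3.2,"ax":-2.0,"ay":2.0,"az":-7.5,"hand":52},
    {"dx":1.2,"dy":0,"dz":-3.4,"ax":-2.5,"ay":2.5,"az":-9.2,"hand":52},
    {"dx":1.7,"dy":0,"dz":-3.7,"ax":-2.9,"ay":2.9,"az":-10.9,"hand":52},
    {"dx":2.2,"dy":0,"dz":-4.0,"ax":-3.4,"ay":3.4,"az":-12.6,"hand":52},
    {"dx":2.7,"dy":0,"dz":-4.2,"ax":-3.9,"ay":3.9,"az":-14.5,"hand":52},
  ],
)

```text
clock: 26.95
tool_pos: [0.5231, -0.1698, 0.2676]
eef_rot: [0.062, 0.998, -0.016, 0.018]
contact_force: [-0.6, 0.8, -0.4]
opening: 0.589
```

Run:
```python
from h import *
st();plan([.47,-.1,.27],89)
p,d,W=snap('side','s13');crop(p,200,170,440,420,3,'s13c')
pt,dt,T=snap('top','t13');crop(pt,370,170,560,320,4,'t13c')
np.savez('pics/c13.npz',W=W,T=T)
```

```text
t 26.95 p [ 0.5231 -0.1698  0.2676] yawY 82.8 z [ 0.033 -0.035 -0.999] F [-0.6  0.8 -0.4] open mm 51.9 q [ 0.5   0.6  -0.46  1.82  0.41  0.78  1.27]
d [ 1.021  1.041 -0.109] a [-0.31  0.34 -1.03] | rows>= 1.4
```

View pics/s13c.png

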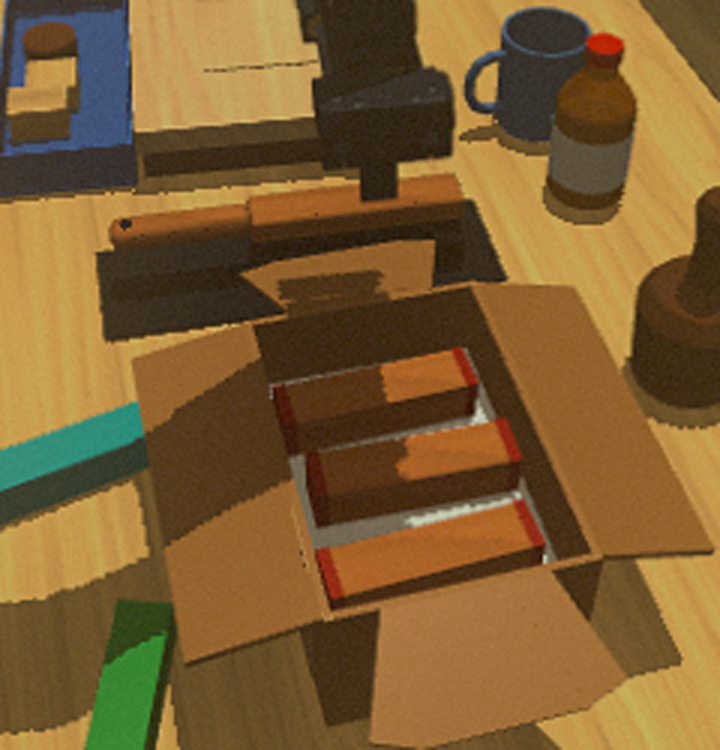

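View pics/t13.png

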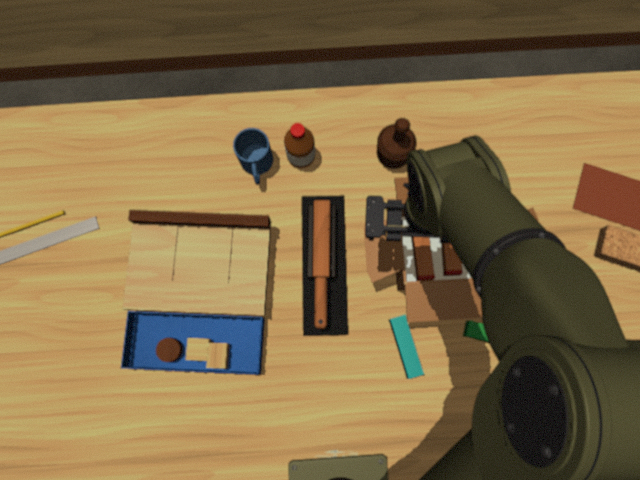

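All four flaps are open and the three red-ended blanks are in the carton, at crop (375,395), (415,465) and (430,555). Offcuts are in the tray and the brush is on its mat. Next I'll measure the blanks and flaps.

Run:
```python
from h import *
z=np.load('pics/c13.npz');np.set_printoptions(precision=1,suppress=True)
for nm in('W','T'):
    P=z[nm].reshape(-1,3);P=P[np.isfinite(P[:,0])]
    Q=P[(P[:,0]>.44)&(P[:,0]<.605)&(P[:,1]>-.384)&(P[:,1]<-.16)&(P[:,2]>.082)&(P[:,2]<.096)]
    for yc in(-.208,-.271,-.337):
        q=Q[abs(Q[:,1]-yc)<.024]
        if len(q)<60: continue
        c,s,a=cv2.minAreaRect(q[:,:2].astype(np.float32)*1000); print(nm,len(q),np.array(c),np.array(s),round(a,1),np.median(q[:,2])*1000)
    for nme,b in dict(near=(.34,.44,-.36,-.2),far=(.605,.70,-.36,-.22),left=(.48,.56,-.15,-.07),right=(.48,.56,-.47,-.39)).items():
        q=P[(P[:,0]>b[0])&(P[:,0]<b[1])&(P[:,1]>b[2])&(P[:,1]<b[3])&(P[:,2]>.08)&(P[:,2]<.2)]
        if len(q)>50:
            A=np.c_[q[:,:2]-q[:,:2].mean(0),np.ones(len(q))];k=np.linalg.lstsq(A,q[:,2],rcond=None)[0];print(nm,nme,'slope deg',np.degrees(np.arctan(k[:2])),'z',k[2]*1000)
```

```text
W 993 [ 526.3 -207.1] [ 47.  145.3] 89.0 85.66361075319007
W 1130 [ 529.5 -270.4] [ 47.2 137.6] 89.4 85.37386711678695
W 1382 [ 524.1 -338.3] [145.  47.] 0.8 86.1436401579202
W near slope deg [10.4 -0.3] z 106.58654574798199
W far slope deg [-16.5  -0.2] z 102.64328195472558
W left slope deg [ -0.2 -15.7] z 103.25940101673449
W right slope deg [ 0.1 17.1] z 101.88321988135986
T 686 [ 497.7 -208.7] [90.3 34.8] 1.0 86.38877366049269
T 408 [ 492.5 -269.5] [35.1 65.5] 88.1 86.69764055007967
T near slope deg [10.7 -0.1] z 107.26644729115735
T left slope deg [ -0.3 -15.6] z 103.00947031896726
```

Run:
```python
from h import *
z=np.load('pics/c13.npz')
p=cv2.imread('pics/s13.png')
hsv=cv2.cvtColor(p,cv2.COLOR_BGR2HSV)
W=z['W'];m=(hsv[...,0]<7)|(hsv[...,0]>172); m&=hsv[...,1]>150
for yc in(-.208,-.271,-.338):
    s=m&(abs(W[...,1]-yc)<.03)&(W[...,2]>.075)&(W[...,2]<.096)&(W[...,0]>.43)&(W[...,0]<.62)
    q=W[s]; print(yc,len(q))
    for a in (q[q[:,0]<.52],q[q[:,0]>.52]):
        if len(a): print('  x',np.percentile(a[:,0],[2,50,98]).round(4),'y',np.percentile(a[:,1],[2,50,98]).round(4))
    s=(abs(W[...,1]-yc)<.012)&(W[...,2]>.083)&(W[...,2]<.095)&(W[...,0]>.43)&(W[...,0]<.62)
    print(np.histogram(W[s][:,0],bins=np.arange(.44,.605,.005))[0])
    s=(abs(W[...,0]-.53)<.02)&(abs(W[...,1]-yc)<.03)&(W[...,2]>.083)&(W[...,2]<.095)
    print('y',np.percentile(W[s][:,1],[1,99]).round(4))
```

```text
-0.208 51
  x [0.4544 0.4577 0.461 ] y [-0.2263 -0.2077 -0.1931]
  x [0.5774 0.5808 0.5845] y [-0.223  -0.2065 -0.19  ]
[ 0  0  8 26 23 25 25 22 26 25 25 25 23 23 24 23 26 24 23 23 24 23 24 23
 21 24 19 22 22  1  0 21]
y [-0.2258 -0.1906]
-0.271 57
  x [0.4616 0.4654 0.468 ] y [-0.2808 -0.2701 -0.2535]
  x [0.5847 0.588  0.5912] y [-0.2894 -0.2741 -0.2567]
[ 0  0  0  0 22 29 27 30 30 29 27 27 27 23 27 28 29 28 24 26 27 30 25 25
 27 24 28 26 24 27 10 25]
y [-0.2886 -0.2541]
-0.338 110
  x [0.4518 0.4551 0.4591] y [-0.3525 -0.3385 -0.3234]
  x [0.5748 0.5782 0.5814] y [-0.3523 -0.3357 -0.3202]
[ 0  0 25 35 34 35 34 36 34 33 35 33 32 37 29 34 30 37 33 31 31 31 34 32
 29 34 31 31 11  0  1 24]
y [-0.3551 -0.3202]
```

Emit:
servo_tool(
  deltas=[
    {"dx":0,"dy":-0.4,"dz":0,"ax":-0.3,"ay":0.3,"az":-1.1,"hand":52},
    {"dx":0.1,"dy":-0.6,"dz":0.6,"ax":-0.3,"ay":0.3,"az":-1.1,"hand":52},
    {"dx":0.1,"dy":-0.6,"dz":1.2,"ax":-0.3,"ay":0.3,"az":-1.1,"hand":52},
    {"dx":0.1,"dy":-0.6,"dz":1.3,"ax":-0.3,"ay":0.3,"az":-1.1,"hand":52},
    {"dx":0.1,"dy":-0.6,"dz":1.3,"ax":-0.3,"ay":0.3,"az":-1.1,"hand":52},
  ],
)

```text
clock: 27.68
tool_pos: [0.5154, -0.2083, 0.19]
eef_rot: [0.008, 1.0, -0.001, 0.002]
contact_force: [0.4, -0.7, 0.7]
opening: 0.588
```

```bash
python3 -c "
from h import *
st();plan([.5195,-.208,.092],89.5)"
```

```text
t 27.68 p [ 0.5154 -0.2083  0.19  ] yawY 89.1 z [ 0.004 -0.002 -1.   ] F [ 0.4 -0.7  0.7] open mm 51.8 q [ 0.57  0.73 -0.45  1.84  0.49  0.68  1.38]
d [-0.061  0.011  1.634] a [-0.02  0.04 -0.07] | rows>= 1.6
```

Emit:
servo_tool(
  deltas=[
    {"dx":-0.06,"dy":0.01,"dz":0.5,"ax":0,"ay":0,"az":-0.07,"hand":52},
    {"dx":-0.06,"dy":0.01,"dz":1.0,"ax":0,"ay":0,"az":-0.07,"hand":52},
    {"dx":-0.06,"dy":0.01,"dz":1.4,"ax":0,"ay":0,"az":-0.07,"hand":52},
    {"dx":-0.06,"dy":0.01,"dz":1.62,"ax":0,"ay":0,"az":-0.07,"hand":52},
    {"dx":-0.06,"dy":0.01,"dz":1.62,"ax":0,"ay":0,"az":-0.07,"hand":52},
    {"dx":-0.06,"dy":0.01,"dz":1.62,"ax":0,"ay":0,"az":-0.07,"hand":20},
    {"dx":-0.06,"dy":0.01,"dz":1.62,"ax":0,"ay":0,"az":-0.07,"hand":20},
    {"dx":-0.06,"dy":0.01,"dz":1.62,"ax":0,"ay":0,"az":-0.07,"hand":20},
    {"dx":-0.06,"dy":0.01,"dz":1.62,"ax":0,"ay":0,"az":-0.07,"hand":20},
  ],
  newtons=45,
)

```text
clock: 28.8
tool_pos: [0.5197, -0.2079, 0.0932]
eef_rot: [0.004, 1.0, -0.001, 0.003]
contact_force: [-0.5, 0.1, 6.5]
opening: 0.382
```

```bash
python3 -c "
from h import *
st();plan([.5195,-.208,.24],89.5)
for y in (.08,.0,-.08): b=board(-.012,y);print(b)"
```

```text
t 28.8 p [ 0.5197 -0.2079  0.0932] yawY 89.6 z [ 0.005 -0.002 -1.   ] F [-0.5  0.1  6.5] open mm 33.7 q [ 0.5   0.88 -0.34  1.89  0.6   0.48  1.29]
d [-0.01  -0.007 -2.447] a [-0.02  0.05  0.01] | rows>= 2.3
[0.51956907 0.3541222 ]
[0.51106794 0.27457517]
[0.50256682 0.19502813]
```

Emit:
servo_tool(
  deltas=[
    {"dx":0,"dy":0,"dz":-0.2,"ax":0,"ay":0,"az":0,"hand":20},
    {"dx":0,"dy":0,"dz":-0.7,"ax":0,"ay":0,"az":0,"hand":20},
    {"dx":0,"dy":0,"dz":-1.3,"ax":0,"ay":0,"az":0,"hand":20},
    {"dx":0,"dy":0,"dz":-1.9,"ax":0,"ay":0,"az":0,"hand":20},
    {"dx":0,"dy":0,"dz":-2.3,"ax":0,"ay":0,"az":0,"hand":20},
    {"dx":0,"dy":0,"dz":-2.3,"ax":0,"ay":0,"az":0,"hand":20},
  ],
)

```text
clock: 29.55
tool_pos: [0.5194, -0.2075, 0.2321]
eef_rot: [0.004, 1.0, -0.001, 0.004]
contact_force: [-0.1, -0.3, -1.8]
opening: 0.382
```

```bash
python3 -c "
from h import *
st();p,d,W=snap('side','s14');crop(p,200,120,440,390,2.5,'s14c')
b=board(-.012,.08);plan([b[0],b[1],.225],83.9)"
```

```text
t 29.55 p [ 0.5194 -0.2075  0.2321] yawY 89.6 z [ 0.007 -0.002 -1.   ] F [-0.1 -0.3 -1.8] open mm 33.6 q [ 0.6   0.68 -0.5   1.8   0.45  0.77  1.43]
d [0.056 9.36  0.078] a [-0.01  0.04  0.94] | rows>= 9.0
```

View pics/s14c.png

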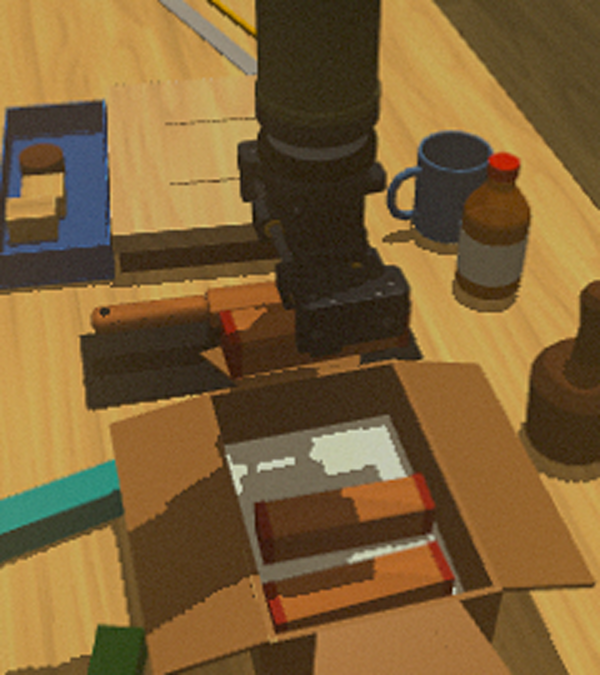

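Emit:
servo_tool(
  deltas=[
    {"dx":0,"dy":0.5,"dz":0,"ax":0,"ay":0,"az":0,"hand":20},
    {"dx":0,"dy":1.3,"dz":0,"ax":0,"ay":0,"az":0,"hand":20},
    {"dx":0,"dy":2.2,"dz":0,"ax":0,"ay":0,"az":0.2,"hand":20},
    {"dx":0,"dy":3.2,"dz":0,"ax":0,"ay":0,"az":0.4,"hand":20},
    {"dx":0,"dy":4.2,"dz":0,"ax":0,"ay":0,"az":0.6,"hand":20},
    {"dx":0,"dy":5.2,"dz":0,"ax":0,"ay":0,"az":0.9,"hand":20},
    {"dx":0.05,"dy":6.2,"dz":0,"ax":0,"ay":0,"az":0.9,"hand":20},
    {"dx":0.05,"dy":7.2,"dz":0,"ax":0,"ay":0,"az":0.9,"hand":20},
    {"dx":0.05,"dy":8.2,"dz":0,"ax":0,"ay":0,"az":0.9,"hand":20},
    {"dx":0.05,"dy":9.0,"dz":0,"ax":0,"ay":0,"az":0.9,"hand":20},
  ],
)

```text
clock: 30.85
tool_pos: [0.5182, 0.335, 0.2277]
eef_rot: [0.05, 0.999, -0.001, 0.001]
contact_force: [0.7, 0.6, -1.2]
opening: 0.384
```

```bash
python3 -c "
from h import *
st()
b=board(-.012,.08);plan([b[0],b[1],.12],83.9);plan([b[0],b[1],.099],83.9)"
```

```text
t 30.85 p [0.5182 0.335  0.2277] yawY 84.3 z [ 0.001 -0.002 -1.   ] F [ 0.7  0.6 -1.2] open mm 33.8 q [-0.43  0.74 -0.39  1.62  0.35  0.85  0.5 ]
d [0.011 0.323 1.794] a [-0.02  0.01  0.07] | rows>= 1.7
d [0.012 0.324 2.144] a [-0.02  0.01  0.07] | rows>= 2.1
```

Emit:
servo_tool(
  deltas=[
    {"dx":0,"dy":0.3,"dz":0.3,"ax":0,"ay":0,"az":0.07,"hand":20},
    {"dx":0,"dy":0.3,"dz":0.9,"ax":0,"ay":0,"az":0.07,"hand":20},
    {"dx":0,"dy":0.3,"dz":1.5,"ax":0,"ay":0,"az":0.07,"hand":20},
    {"dx":0,"dy":0.3,"dz":1.9,"ax":0,"ay":0,"az":0.07,"hand":20},
    {"dx":0,"dy":0.3,"dz":2.05,"ax":0,"ay":0,"az":0.07,"hand":20},
    {"dx":0,"dy":0.3,"dz":2.1,"ax":0,"ay":0,"az":0.07,"hand":20},
    {"dx":0,"dy":0.3,"dz":2.1,"ax":0,"ay":0,"az":0.07,"hand":20},
  ],
)

```text
clock: 31.72
tool_pos: [0.5223, 0.3503, 0.1039]
eef_rot: [0.055, 0.999, -0.0, 0.002]
contact_force: [0.2, -0.8, -0.4]
opening: 0.382
```

```bash
python3 -c "
from h import *
st()
b=board(-.012,.08);plan([b[0],b[1],.099],83.9)"
```

```text
t 31.73 p [0.5223 0.3503 0.1039] yawY 83.7 z [ 0.004 -0.001 -1.   ] F [ 0.2 -0.8 -0.4] open mm 33.7 q [-0.49  0.92 -0.31  1.67  0.44  0.63  0.41]
d [0.052 0.059 0.081] a [-0.01  0.04 -0.03] | rows>= 0.1
```

Emit:
servo_tool(
  deltas=[
    {"dx":0,"dy":0,"dz":0.04,"ax":0,"ay":0,"az":0,"hand":20},
    {"dx":0,"dy":0,"dz":0.08,"ax":0,"ay":0,"az":0,"hand":20},
    {"dx":0,"dy":0,"dz":0.1,"ax":0,"ay":0,"az":0,"hand":20},
    {"dx":0,"dy":0,"dz":0.1,"ax":0,"ay":0,"az":0,"hand":54},
    {"dx":0,"dy":0,"dz":0.1,"ax":0,"ay":0,"az":0,"hand":54},
    {"dx":0,"dy":0,"dz":0.1,"ax":0,"ay":0,"az":0,"hand":54},
    {"dx":0,"dy":0,"dz":-0.5,"ax":0,"ay":0,"az":0,"hand":54},
    {"dx":0,"dy":0,"dz":-1.2,"ax":0,"ay":0,"az":0,"hand":52},
    {"dx":0,"dy":0,"dz":-1.8,"ax":0,"ay":0,"az":0,"hand":52},
    {"dx":0,"dy":0,"dz":-2.1,"ax":0,"ay":0,"az":0,"hand":52},
  ],
)

```text
clock: 32.98
tool_pos: [0.5219, 0.3511, 0.2312]
eef_rot: [0.055, 0.999, 0.0, 0.003]
contact_force: [-0.6, 0.5, -0.1]
opening: 0.59
```

```bash
python3 -c "
from h import *
st()
p,d,W=snap('side','s15');crop(p,180,120,420,260,3,'s15c')
plan([.526,-.2715,.22],89.5)"
```

```text
t 32.98 p [0.5219 0.3511 0.2312] yawY 83.7 z [ 0.005  0.    -1.   ] F [-0.6  0.5 -0.1] open mm 51.9 q [-0.45  0.75 -0.39  1.58  0.35  0.87  0.49]
d [ -1.189 -10.316   0.194] a [ 0.02  0.07 -0.96] | rows>= 10.0
```

View pics/s15c.png

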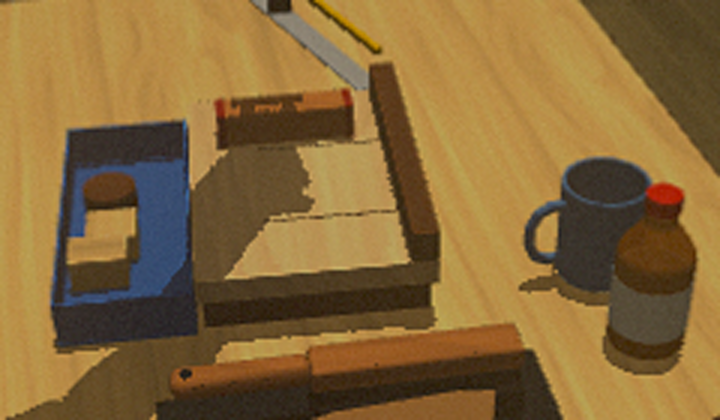

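The first blank lies flat on the board at crop (285,118). On to the middle blank.

Emit:
servo_tool(
  deltas=[
    {"dx":-0.1,"dy":-1.0,"dz":0,"ax":0,"ay":0,"az":-0.1,"hand":52},
    {"dx":-0.2,"dy":-2.0,"dz":0,"ax":0,"ay":0,"az":-0.2,"hand":52},
    {"dx":-0.35,"dy":-3.0,"dz":0,"ax":0,"ay":0,"az":-0.3,"hand":52},
    {"dx":-0.5,"dy":-4.0,"dz":0,"ax":0,"ay":0,"az":-0.4,"hand":52},
    {"dx":-0.6,"dy":-5.0,"dz":0,"ax":0,"ay":0,"az":-0.5,"hand":52},
    {"dx":-0.7,"dy":-6.0,"dz":0,"ax":0,"ay":0,"az":-0.6,"hand":52},
    {"dx":-0.8,"dy":-7.0,"dz":0,"ax":0,"ay":0,"az":-0.7,"hand":52},
    {"dx":-0.9,"dy":-8.0,"dz":0,"ax":0,"ay":0,"az":-0.8,"hand":52},
    {"dx":-1.05,"dy":-9.0,"dz":0,"ax":0,"ay":0,"az":-0.9,"hand":52},
    {"dx":-1.19,"dy":-10.0,"dz":0,"ax":0,"ay":0,"az":-0.96,"hand":52},
  ],
)

```text
clock: 34.28
tool_pos: [0.5264, -0.2555, 0.2289]
eef_rot: [0.004, 1.0, -0.0, 0.001]
contact_force: [1.1, 0.9, 0.4]
opening: 0.592
```

```bash
python3 -c "
from h import *
st()
plan([.526,-.2715,.15],89.5)"
```

```text
t 34.27 p [ 0.5264 -0.2555  0.2289] yawY 89.5 z [ 0.002 -0.    -1.   ] F [1.1 0.9 0.4] open mm 52.2 q [ 0.67  0.72 -0.51  1.72  0.45  0.82  1.51]
d [ 0.006 -0.267  1.315] a [-0.    0.02  0.01] | rows>= 1.3
```

Emit:
servo_tool(
  deltas=[
    {"dx":0,"dy":-0.15,"dz":0.3,"ax":0,"ay":0,"az":0,"hand":52},
    {"dx":0,"dy":-0.27,"dz":0.8,"ax":0,"ay":0,"az":0,"hand":52},
    {"dx":0,"dy":-0.27,"dz":1.3,"ax":0,"ay":0,"az":0,"hand":52},
    {"dx":0,"dy":-0.27,"dz":1.3,"ax":0,"ay":0,"az":0,"hand":52},
  ],
)

```text
clock: 34.78
tool_pos: [0.5252, -0.268, 0.1492]
eef_rot: [0.003, 1.0, 0.001, -0.001]
contact_force: [0.7, 0.0, 0.6]
opening: 0.591
```

```bash
python3 -c "
from h import *
st()
plan([.526,-.2715,.093],89.5)"
```

```text
t 34.77 p [ 0.5252 -0.268   0.1492] yawY 89.6 z [-0.003  0.002 -1.   ] F [0.7 0.  0.6] open mm 52.1 q [ 0.65  0.83 -0.45  1.76  0.53  0.68  1.47]
d [-0.017 -0.06   0.936] a [ 0.02 -0.03  0.02] | rows>= 0.9
```

Emit:
servo_tool(
  deltas=[
    {"dx":-0.02,"dy":-0.05,"dz":0.3,"ax":0,"ay":0,"az":0,"hand":52},
    {"dx":-0.02,"dy":-0.05,"dz":0.7,"ax":0,"ay":0,"az":0,"hand":52},
    {"dx":-0.02,"dy":-0.05,"dz":0.92,"ax":0,"ay":0,"az":0,"hand":52},
    {"dx":-0.02,"dy":-0.05,"dz":0.92,"ax":0,"ay":0,"az":0,"hand":52},
    {"dx":-0.02,"dy":-0.05,"dz":0.92,"ax":0,"ay":0,"az":0,"hand":20},
    {"dx":-0.02,"dy":-0.05,"dz":0.92,"ax":0,"ay":0,"az":0,"hand":20},
    {"dx":-0.02,"dy":-0.05,"dz":0.92,"ax":0,"ay":0,"az":0,"hand":20},
    {"dx":-0.02,"dy":-0.05,"dz":0.92,"ax":0,"ay":0,"az":0,"hand":20},
  ],
)

```text
clock: 35.78
tool_pos: [0.5292, -0.2731, 0.0979]
eef_rot: [0.004, 1.0, -0.001, 0.002]
contact_force: [-0.2, -0.1, 7.1]
opening: 0.378
```

```bash
python3 -c "
from h import *
st()"
```

```text
t 35.77 p [ 0.5292 -0.2731  0.0979] yawY 89.5 z [ 0.005 -0.002 -1.   ] F [-0.2 -0.1  7.1] open mm 33.3 q [ 0.62  0.9  -0.39  1.77  0.58  0.58  1.43]
```

Emit:
servo_tool(
  deltas=[
    {"dx":0,"dy":0,"dz":-0.2,"ax":0,"ay":0,"az":0,"hand":20},
    {"dx":0,"dy":0,"dz":-0.7,"ax":0,"ay":0,"az":0,"hand":20},
    {"dx":0,"dy":0,"dz":-1.3,"ax":0,"ay":0,"az":0,"hand":20},
    {"dx":0,"dy":0,"dz":-1.9,"ax":0,"ay":0,"az":0,"hand":20},
    {"dx":0,"dy":0,"dz":-2.3,"ax":0,"ay":0,"az":0,"hand":20},
    {"dx":0,"dy":0,"dz":-2.3,"ax":0,"ay":0,"az":0,"hand":20},
  ],
)

```text
clock: 36.52
tool_pos: [0.529, -0.2733, 0.237]
eef_rot: [0.004, 1.0, -0.001, 0.003]
contact_force: [-0.1, 0.5, -1.2]
opening: 0.383
```

```bash
python3 -c "
from h import *
st();p,d,W=snap('side','s16');crop(p,200,120,440,390,2.5,'s16c')
b=board(-.012,.0);plan([b[0],b[1],.225],83.9)"
```

```text
t 36.52 p [ 0.529  -0.2733  0.237 ] yawY 89.5 z [ 0.007 -0.003 -1.   ] F [-0.1  0.5 -1.2] open mm 33.7 q [ 0.69  0.72 -0.52  1.68  0.45  0.85  1.55]
d [0.363 9.125 0.155] a [-0.02  0.04  0.93] | rows>= 8.8
```

View pics/s16c.png

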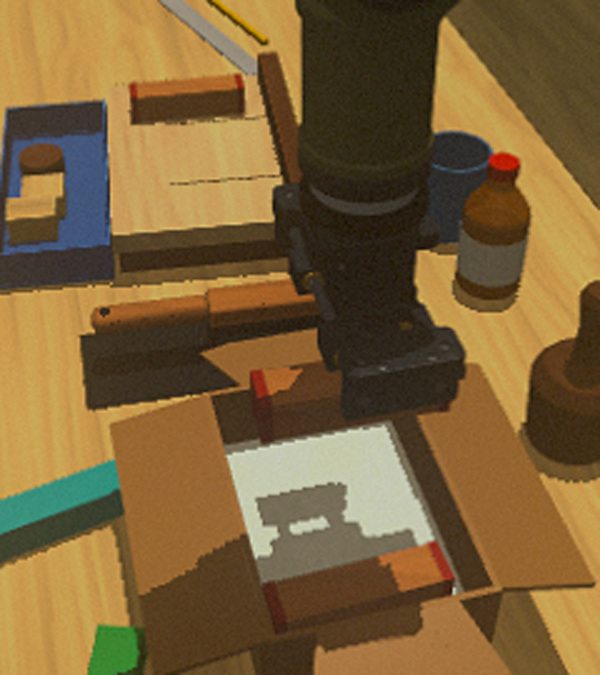

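Emit:
servo_tool(
  deltas=[
    {"dx":0,"dy":0.5,"dz":0,"ax":0,"ay":0,"az":0,"hand":20},
    {"dx":0,"dy":1.3,"dz":0,"ax":0,"ay":0,"az":0,"hand":20},
    {"dx":0,"dy":2.2,"dz":0,"ax":0,"ay":0,"az":0.2,"hand":20},
    {"dx":0.1,"dy":3.2,"dz":0,"ax":0,"ay":0,"az":0.4,"hand":20},
    {"dx":0.2,"dy":4.2,"dz":0,"ax":0,"ay":0,"az":0.6,"hand":20},
    {"dx":0.3,"dy":5.2,"dz":0,"ax":0,"ay":0,"az":0.9,"hand":20},
    {"dx":0.36,"dy":6.2,"dz":0,"ax":0,"ay":0,"az":0.9,"hand":20},
    {"dx":0.36,"dy":7.2,"dz":0,"ax":0,"ay":0,"az":0.9,"hand":20},
    {"dx":0.36,"dy":8.2,"dz":0,"ax":0,"ay":0,"az":0.9,"hand":20},
    {"dx":0.36,"dy":9.0,"dz":0,"ax":0,"ay":0,"az":0.93,"hand":20},
  ],
)

```text
clock: 37.83
tool_pos: [0.5099, 0.2696, 0.2327]
eef_rot: [0.052, 0.999, -0.001, 0.001]
contact_force: [1.4, 0.0, -1.3]
opening: 0.381
```

```bash
python3 -c "
from h import *
st()
b=board(-.012,.0);plan([b[0],b[1],.108],83.9)"
```

```text
t 37.83 p [0.5099 0.2696 0.2327] yawY 84.0 z [ 0.001 -0.002 -1.   ] F [ 1.4  0.  -1.3] open mm 33.6 q [-0.33  0.69 -0.41  1.74  0.37  0.79  0.55]
d [-0.008  0.089  2.079] a [-0.02  0.01  0.02] | rows>= 2.0
```

Emit:
servo_tool(
  deltas=[
    {"dx":0,"dy":0.08,"dz":0.3,"ax":0,"ay":0,"az":0,"hand":20},
    {"dx":0,"dy":0.08,"dz":0.9,"ax":0,"ay":0,"az":0,"hand":20},
    {"dx":0,"dy":0.08,"dz":1.5,"ax":0,"ay":0,"az":0,"hand":20},
    {"dx":0,"dy":0.08,"dz":1.9,"ax":0,"ay":0,"az":0,"hand":20},
    {"dx":0,"dy":0.08,"dz":2.0,"ax":0,"ay":0,"az":0,"hand":20},
    {"dx":0,"dy":0.08,"dz":2.06,"ax":0,"ay":0,"az":0,"hand":20},
    {"dx":0,"dy":0.08,"dz":2.06,"ax":0,"ay":0,"az":0,"hand":20},
  ],
)

```text
clock: 38.7
tool_pos: [0.5124, 0.2718, 0.1111]
eef_rot: [0.053, 0.999, -0.0, 0.002]
contact_force: [-0.1, 0.3, -1.4]
opening: 0.386
```

```bash
python3 -c "
from h import *
st()
b=board(-.012,.0);plan([b[0],b[1],.103],83.9)"
```

```text
t 38.7 p [0.5124 0.2718 0.1111] yawY 83.9 z [ 0.004 -0.001 -1.   ] F [-0.1  0.3 -1.4] open mm 34.0 q [-0.39  0.86 -0.31  1.82  0.48  0.54  0.45]
d [0.027 0.044 0.135] a [-0.01  0.04  0.  ] | rows>= 0.1
```

Emit:
servo_tool(
  deltas=[
    {"dx":0,"dy":0,"dz":0.06,"ax":0,"ay":0,"az":0,"hand":20},
    {"dx":0,"dy":0,"dz":0.11,"ax":0,"ay":0,"az":0,"hand":20},
    {"dx":0,"dy":0,"dz":0.14,"ax":0,"ay":0,"az":0,"hand":20},
    {"dx":0,"dy":0,"dz":0.14,"ax":0,"ay":0,"az":0,"hand":54},
    {"dx":0,"dy":0,"dz":0.14,"ax":0,"ay":0,"az":0,"hand":54},
    {"dx":0,"dy":0,"dz":0.14,"ax":0,"ay":0,"az":0,"hand":54},
    {"dx":0,"dy":0,"dz":-0.5,"ax":0,"ay":0,"az":0,"hand":54},
    {"dx":0,"dy":0,"dz":-1.2,"ax":0,"ay":0,"az":0,"hand":52},
    {"dx":0,"dy":0,"dz":-1.8,"ax":0,"ay":0,"az":0,"hand":52},
    {"dx":0,"dy":0,"dz":-2.1,"ax":0,"ay":0,"az":0,"hand":52},
  ],
)

```text
clock: 39.95
tool_pos: [0.5122, 0.2725, 0.2386]
eef_rot: [0.053, 0.999, 0.0, 0.003]
contact_force: [-0.2, 0.2, -1.0]
opening: 0.589
```

```bash
python3 -c "
from h import *
st()
p,d,W=snap('side','s17');crop(p,180,120,420,260,3,'s17c')
plan([.5165,-.3375,.22],89.5)
P=W.reshape(-1,3);P=P[np.isfinite(P[:,0])]
Q=P[(abs(P[:,0]-.52)<.03)&(P[:,1]<-.30)&(P[:,1]>-.375)&(P[:,2]>.083)&(P[:,2]<.096)];print(np.percentile(Q[:,1],[2,98]))
"
```

```text
t 39.95 p [0.5122 0.2725 0.2386] yawY 83.9 z [ 0.006  0.    -1.   ] F [-0.2  0.2 -1. ] open mm 51.9 q [-0.32  0.68 -0.42  1.73  0.37  0.81  0.55]
d [ -1.136 -10.112   0.32 ] a [ 0.02  0.07 -0.93] | rows>= 9.8
[-0.3546445 -0.3212363]
```

View pics/s17c.png

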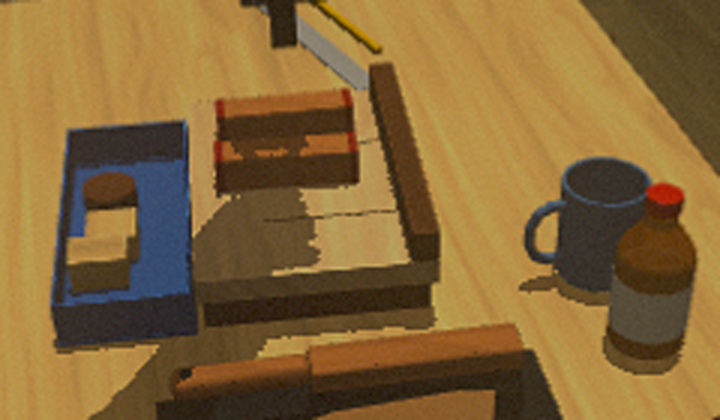

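Two blanks are down, at crop (285,105) and (285,160). I'll fetch the third.

Emit:
servo_tool(
  deltas=[
    {"dx":-0.1,"dy":-1.0,"dz":0,"ax":0,"ay":0,"az":-0.1,"hand":52},
    {"dx":-0.2,"dy":-2.0,"dz":0,"ax":0,"ay":0,"az":-0.2,"hand":52},
    {"dx":-0.35,"dy":-3.0,"dz":0,"ax":0,"ay":0,"az":-0.3,"hand":52},
    {"dx":-0.5,"dy":-4.0,"dz":0,"ax":0,"ay":0,"az":-0.4,"hand":52},
    {"dx":-0.6,"dy":-5.0,"dz":0,"ax":0,"ay":0,"az":-0.5,"hand":52},
    {"dx":-0.7,"dy":-6.0,"dz":0,"ax":0,"ay":0,"az":-0.6,"hand":52},
    {"dx":-0.8,"dy":-7.0,"dz":0,"ax":0,"ay":0,"az":-0.7,"hand":52},
    {"dx":-0.9,"dy":-8.0,"dz":0,"ax":0,"ay":0,"az":-0.8,"hand":52},
    {"dx":-1.05,"dy":-9.0,"dz":0,"ax":0,"ay":0,"az":-0.9,"hand":52},
    {"dx":-1.14,"dy":-10.0,"dz":0,"ax":0,"ay":0,"az":-0.93,"hand":52},
  ],
)

```text
clock: 41.25
tool_pos: [0.516, -0.3337, 0.2366]
eef_rot: [0.004, 1.0, -0.0, 0.002]
contact_force: [0.7, -0.3, 0.3]
opening: 0.588
```

```bash
python3 -c "
from h import *
st()
plan([.5165,-.3378,.15],89.5)"
```

```text
t 41.25 p [ 0.516  -0.3337  0.2366] yawY 89.5 z [ 0.003 -0.    -1.   ] F [ 0.7 -0.3  0.3] open mm 51.8 q [ 0.79  0.75 -0.53  1.62  0.45  0.9   1.65]
d [-0.005 -0.068  1.444] a [-0.    0.03  0.  ] | rows>= 1.4
```

Emit:
servo_tool(
  deltas=[
    {"dx":0,"dy":-0.07,"dz":0.4,"ax":0,"ay":0,"az":0,"hand":52},
    {"dx":0,"dy":-0.07,"dz":1.0,"ax":0,"ay":0,"az":0,"hand":52},
    {"dx":0,"dy":-0.07,"dz":1.4,"ax":0,"ay":0,"az":0,"hand":52},
    {"dx":0,"dy":-0.07,"dz":1.4,"ax":0,"ay":0,"az":0,"hand":52},
  ],
)

```text
clock: 41.75
tool_pos: [0.5149, -0.3354, 0.151]
eef_rot: [0.004, 1.0, 0.001, -0.001]
contact_force: [-0.4, 0.5, 0.2]
opening: 0.594
```

```bash
python3 -c "
from h import *
st()
plan([.5165,-.3378,.095],89.5)"
```

```text
t 41.75 p [ 0.5149 -0.3354  0.151 ] yawY 89.5 z [-0.001  0.001 -1.   ] F [-0.4  0.5  0.2] open mm 52.3 q [ 0.76  0.85 -0.47  1.68  0.53  0.74  1.59]
d [-0.028 -0.04   0.933] a [ 0.01 -0.01  0.  ] | rows>= 0.9
```

Emit:
servo_tool(
  deltas=[
    {"dx":-0.02,"dy":-0.04,"dz":0.3,"ax":0,"ay":0,"az":0,"hand":52},
    {"dx":-0.02,"dy":-0.04,"dz":0.7,"ax":0,"ay":0,"az":0,"hand":52},
    {"dx":-0.02,"dy":-0.04,"dz":0.9,"ax":0,"ay":0,"az":0,"hand":52},
    {"dx":-0.02,"dy":-0.04,"dz":0.9,"ax":0,"ay":0,"az":0,"hand":52},
    {"dx":-0.02,"dy":-0.04,"dz":0.9,"ax":0,"ay":0,"az":0,"hand":20},
    {"dx":-0.02,"dy":-0.04,"dz":0.9,"ax":0,"ay":0,"az":0,"hand":20},
    {"dx":-0.02,"dy":-0.04,"dz":0.9,"ax":0,"ay":0,"az":0,"hand":20},
    {"dx":-0.02,"dy":-0.04,"dz":0.9,"ax":0,"ay":0,"az":0,"hand":20},
  ],
)

```text
clock: 42.75
tool_pos: [0.5184, -0.3388, 0.1004]
eef_rot: [0.004, 1.0, -0.001, 0.002]
contact_force: [-0.2, 0.5, 6.4]
opening: 0.381
```

```bash
python3 -c "
from h import *
st()"
```

```text
t 42.75 p [ 0.5184 -0.3388  0.1004] yawY 89.5 z [ 0.005 -0.002 -1.   ] F [-0.2  0.5  6.4] open mm 33.5 q [ 0.74  0.93 -0.42  1.7   0.58  0.64  1.55]
```

Emit:
servo_tool(
  deltas=[
    {"dx":0,"dy":0,"dz":-0.2,"ax":0,"ay":0,"az":0,"hand":20},
    {"dx":0,"dy":0,"dz":-0.7,"ax":0,"ay":0,"az":0,"hand":20},
    {"dx":0,"dy":0,"dz":-1.3,"ax":0,"ay":0,"az":0,"hand":20},
    {"dx":0,"dy":0,"dz":-1.9,"ax":0,"ay":0,"az":0,"hand":20},
    {"dx":0,"dy":0,"dz":-2.3,"ax":0,"ay":0,"az":0,"hand":20},
    {"dx":0,"dy":0,"dz":-2.3,"ax":0,"ay":0,"az":0,"hand":20},
  ],
)

```text
clock: 43.5
tool_pos: [0.5182, -0.3387, 0.2395]
eef_rot: [0.004, 1.0, -0.002, 0.003]
contact_force: [0.3, -0.2, -0.9]
opening: 0.378
```

```bash
python3 -c "
from h import *
st();p,d,W=snap('side','s18');crop(p,200,120,440,390,2.5,'s18c')
b=board(-.012,-.08);plan([b[0],b[1],.225],83.9)"
```

```text
t 43.5 p [ 0.5182 -0.3387  0.2395] yawY 89.5 z [ 0.007 -0.003 -1.   ] F [ 0.3 -0.2 -0.9] open mm 33.3 q [ 0.8   0.75 -0.53  1.61  0.45  0.91  1.66]
d [0.322 8.89  0.197] a [-0.02  0.04  0.93] | rows>= 8.5
```

View pics/s18c.png

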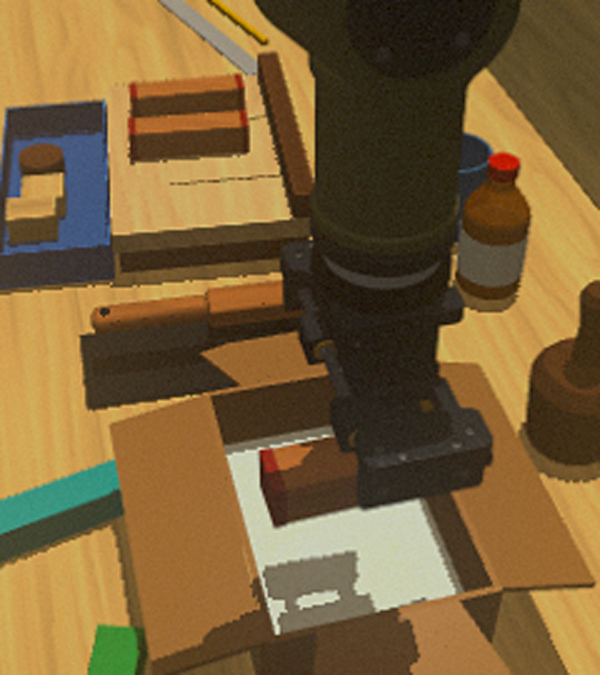

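Emit:
servo_tool(
  deltas=[
    {"dx":0,"dy":0.5,"dz":0,"ax":0,"ay":0,"az":0,"hand":20},
    {"dx":0,"dy":1.3,"dz":0,"ax":0,"ay":0,"az":0,"hand":20},
    {"dx":0,"dy":2.2,"dz":0,"ax":0,"ay":0,"az":0.2,"hand":20},
    {"dx":0.1,"dy":3.2,"dz":0,"ax":0,"ay":0,"az":0.4,"hand":20},
    {"dx":0.2,"dy":4.2,"dz":0,"ax":0,"ay":0,"az":0.6,"hand":20},
    {"dx":0.3,"dy":5.2,"dz":0,"ax":0,"ay":0,"az":0.9,"hand":20},
    {"dx":0.32,"dy":6.2,"dz":0,"ax":0,"ay":0,"az":0.9,"hand":20},
    {"dx":0.32,"dy":7.2,"dz":0,"ax":0,"ay":0,"az":0.9,"hand":20},
    {"dx":0.32,"dy":8.1,"dz":0,"ax":0,"ay":0,"az":0.9,"hand":20},
    {"dx":0.32,"dy":8.8,"dz":0,"ax":0,"ay":0,"az":0.93,"hand":20},
  ],
)

```text
clock: 44.8
tool_pos: [0.5015, 0.192, 0.2354]
eef_rot: [0.052, 0.999, -0.001, 0.001]
contact_force: [1.0, 0.2, -1.2]
opening: 0.385
```

```bash
python3 -c "
from h import *
st()
b=board(-.012,-.08);plan([b[0],b[1],.113],83.9)"
```

```text
t 44.8 p [0.5015 0.192  0.2354] yawY 84.1 z [ 0.001 -0.002 -1.   ] F [ 1.   0.2 -1.2] open mm 33.9 q [-0.19  0.64 -0.43  1.86  0.39  0.73  0.63]
d [-0.011  0.055  2.04 ] a [-0.02  0.01  0.03] | rows>= 2.0
```

Emit:
servo_tool(
  deltas=[
    {"dx":0,"dy":0.05,"dz":0.3,"ax":0,"ay":0,"az":0,"hand":20},
    {"dx":0,"dy":0.05,"dz":0.9,"ax":0,"ay":0,"az":0,"hand":20},
    {"dx":0,"dy":0.05,"dz":1.5,"ax":0,"ay":0,"az":0,"hand":20},
    {"dx":0,"dy":0.05,"dz":1.9,"ax":0,"ay":0,"az":0,"hand":20},
    {"dx":0,"dy":0.05,"dz":2.04,"ax":0,"ay":0,"az":0,"hand":20},
    {"dx":0,"dy":0.05,"dz":2.04,"ax":0,"ay":0,"az":0,"hand":20},
  ],
)

```text
clock: 45.55
tool_pos: [0.5029, 0.1924, 0.1137]
eef_rot: [0.053, 0.999, -0.001, 0.001]
contact_force: [-0.1, -0.4, -1.4]
opening: 0.379
```

```bash
python3 -c "
from h import *
st()
b=board(-.012,-.08);plan([b[0],b[1],.1058],83.9)"
```

```text
t 45.55 p [0.5029 0.1924 0.1137] yawY 83.9 z [ 0.002 -0.002 -1.   ] F [-0.1 -0.4 -1.4] open mm 33.4 q [-0.27  0.82 -0.3   1.94  0.52  0.45  0.51]
d [0.01  0.044 0.132] a [-0.02  0.02  0.01] | rows>= 0.1
```

Emit:
servo_tool(
  deltas=[
    {"dx":0,"dy":0,"dz":0.06,"ax":0,"ay":0,"az":0,"hand":20},
    {"dx":0,"dy":0,"dz":0.11,"ax":0,"ay":0,"az":0,"hand":20},
    {"dx":0,"dy":0,"dz":0.14,"ax":0,"ay":0,"az":0,"hand":20},
    {"dx":0,"dy":0,"dz":0.14,"ax":0,"ay":0,"az":0,"hand":54},
    {"dx":0,"dy":0,"dz":0.14,"ax":0,"ay":0,"az":0,"hand":54},
    {"dx":0,"dy":0,"dz":0.14,"ax":0,"ay":0,"az":0,"hand":54},
    {"dx":0,"dy":0,"dz":-0.5,"ax":0,"ay":0,"az":0,"hand":54},
    {"dx":0,"dy":0,"dz":-1.2,"ax":0,"ay":0,"az":0,"hand":54},
    {"dx":0,"dy":0,"dz":-2.0,"ax":0,"ay":0,"az":0,"hand":54},
    {"dx":0,"dy":0,"dz":-2.8,"ax":0,"ay":0,"az":0,"hand":54},
  ],
)

```text
clock: 46.8
tool_pos: [0.5026, 0.1926, 0.2838]
eef_rot: [0.053, 0.999, -0.001, 0.001]
contact_force: [1.5, -0.0, -0.7]
opening: 0.614
```

```bash
python3 -c "
from h import *
st()
plan([.45,-.2,.28],83.9)"
```

```text
t 46.8 p [0.5026 0.1926 0.2838] yawY 83.9 z [ 0.003 -0.001 -1.   ] F [ 1.5 -0.  -0.7] open mm 54.1 q [-0.16  0.58 -0.48  1.8   0.35  0.85  0.66]
d [ 0.18  -6.599  0.069] a [-0.01  0.03  0.01] | rows>= 6.3
```

Next I'll move the arm aside so the top view is clear for the final check.

Emit:
servo_tool(
  deltas=[
    {"dx":0,"dy":-0.9,"dz":0,"ax":0,"ay":0,"az":0,"hand":54},
    {"dx":0,"dy":-1.8,"dz":0,"ax":0,"ay":0,"az":0,"hand":54},
    {"dx":0,"dy":-2.8,"dz":0,"ax":0,"ay":0,"az":0,"hand":54},
    {"dx":0.1,"dy":-3.8,"dz":0,"ax":0,"ay":0,"az":0,"hand":54},
    {"dx":0.2,"dy":-4.8,"dz":0,"ax":0,"ay":0,"az":0,"hand":54},
    {"dx":0.2,"dy":-5.7,"dz":0,"ax":0,"ay":0,"az":0,"hand":54},
    {"dx":0.2,"dy":-6.6,"dz":0,"ax":0,"ay":0,"az":0,"hand":54},
    {"dx":0.2,"dy":-6.6,"dz":0,"ax":0,"ay":0,"az":0,"hand":54},
  ],
)

```text
clock: 47.8
tool_pos: [0.4474, -0.2048, 0.2821]
eef_rot: [0.058, 0.998, -0.002, 0.001]
contact_force: [-0.1, 0.7, 0.5]
opening: 0.608
```

Run:
```python
from h import *
st()
p,d,W=snap('side','s20')
pt,dt,T=snap('top','t20');crop(pt,110,180,360,380,3,'t20c')
P=T.reshape(-1,3);P=P[np.isfinite(P[:,0])]
Q=P[(P[:,0]>.42)&(P[:,0]<.585)&(P[:,1]>.13)&(P[:,1]<.41)&(P[:,2]>.085)&(P[:,2]<.11)]
for y in(.08,0,-.08):
    b=board(-.012,y);q=Q[abs(Q[:,1]-b[1])<.035];c,s,a=cv2.minAreaRect(q[:,:2].astype(np.float32)*1000);print(np.round(c,1),np.round(s,1),round(a,1),np.median(q[:,2]))
Q=P[(P[:,0]>.34)&(P[:,0]<.7)&(abs(P[:,1])<.06)&(P[:,2]>.052)&(P[:,2]<.07)]
c,s,a=cv2.minAreaRect(Q[:,:2].astype(np.float32)*1000);print('brush',c,s,a)
hsv=cv2.cvtColor(pt,cv2.COLOR_RGB2HSV)
m=(pt.max(-1)<60)&(np.abs(T[...,1])<.09)&(T[...,0]>.3)&(T[...,0]<.72)&(T[...,2]<.012)&(T[...,2]>-.006)
q=T[m];print('mat x',np.percentile(q[:,0],[1,99]),'y',np.percentile(q[:,1],[1,99]))
Q=P[(P[:,0]>.29)&(P[:,0]<.41)&(P[:,1]>.16)&(P[:,1]<.41)&(P[:,2]>.01)];print('tray content z max',np.percentile(Q[:,2],99.5))
```

```text
t 47.8 p [ 0.4474 -0.2048  0.2821] yawY 83.4 z [ 0.002 -0.003 -1.   ] F [-0.1  0.7  0.5] open mm 53.6 q [ 0.67  0.52 -0.51  1.93  0.36  0.78  1.41]
[520.7 351.9] [ 36.1 130.8] 84.6 0.09259770811233015
[508.5 273.1] [ 35.6 131.3] 83.4 0.09284355603241212
[501.1 193.1] [ 35.4 130.7] 85.6 0.09309474908030091
brush (506.88531494140625, 7.921564102172852) (34.963478088378906, 276.62664794921875) 86.23197174072266
mat x [0.35653224 0.66728757] y [-0.04943238  0.0522163 ]
tray content z max 0.06038874245763406
```

View pics/t20c.png

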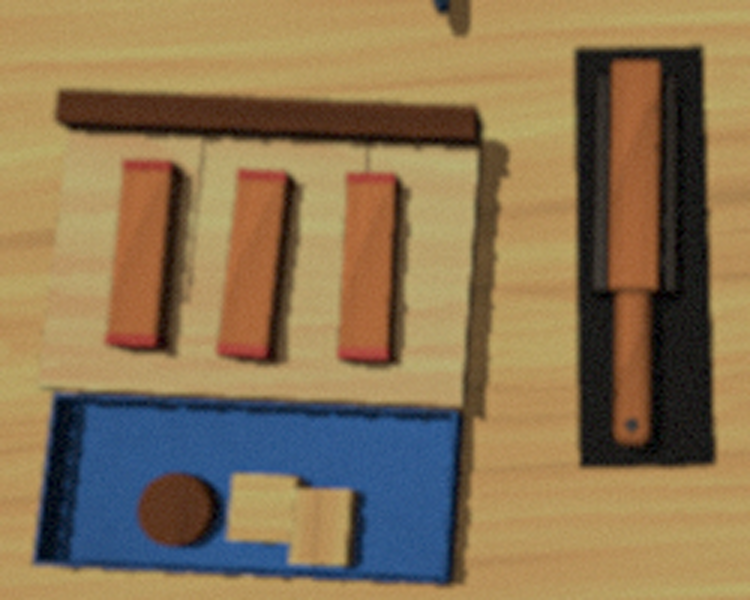

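View pics/s20.png

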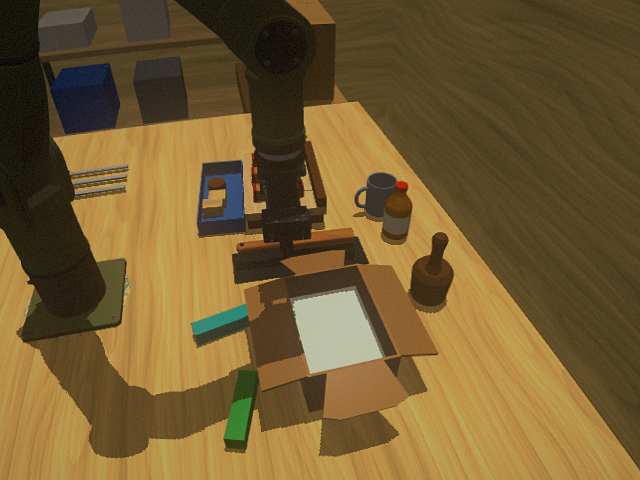

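The blanks are flat and square, and the brush is on its mat. One offcut in the tray looks higher than the others, so I'll check it.

Run:
```python
from h import *
pt,dt,T=snap('top','t21');p,d,W=snap('side','s21');crop(p,190,150,250,245,6,'s21c')
H=ortho([T],.004,x0=.29,x1=.41,y0=.19,y1=.38)
print((np.nan_to_num(H)*1000).round().astype(int))
```

```text
[[ 5  5  4 ... 63 60 62]
 [ 5  6  2 ... 44 43 45]
 [ 5  1  5 ...  4  0  4]
 ...
 [ 2  0  3 ...  4  2  6]
 [ 2  3  2 ...  4  3  3]
 [ 3  1  1 ...  5  4  4]]
```

View pics/s21c.png

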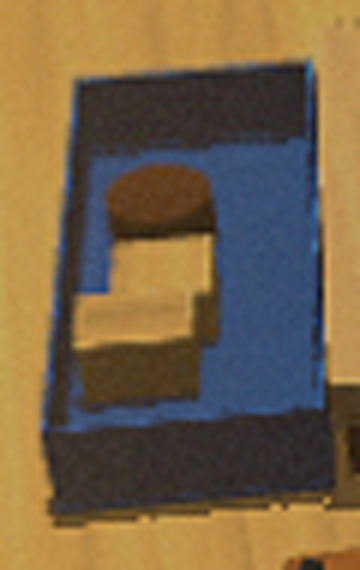

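The 60 mm reading was the board's edge inside my measuring box. In the crop the round slice and two blocks sit inside the tray, below its rim. Handing in.

```bash
python3 -c "
from h import *
T=None
st();print(r.finish_job())"
```

```text
t 48.0 p [ 0.4494 -0.1981  0.2828] yawY 84.1 z [ 0.004 -0.    -1.   ] F [-0.2 -0.6 -0.2] open mm 54.1 q [ 0.66  0.52 -0.52  1.93  0.36  0.78  1.41]
the job is handed in; nothing more can be done
None
```

The sawing board is ready, and I handed the job in at 48 s of the 208 s allowed; no verdict came back.

- **Sweeping:** I swept the three offcuts into the tray with the brush in one stroke, then put the brush back on its mat. The last pictures show the board clear of offcuts and all three inside the tray. The brush stands fully on the mat.
- **Carton:** All four flaps are folded back, about 10 to 17° past level with the rim. I measured that before emptying the carton; the last picture shows them still folded out and the carton empty.
- **Blanks:** I laid all three red-ended blanks flat on the board. Measured against the fence, they are square to within about 0.5 to 1.7°, and the third one is the furthest off.
- **Bystanders:** The bottle, mug and mallet look unmoved in the pictures. The green and turquoise look-alikes were left alone.

**Readings that looked odd:**
- **Force while gripping:** The wrist showed an upward 6 to 7 N as it gripped each blank in the carton. I did not find the cause, but it is well under the limits.
- **Tray height:** One check gave 60 mm in the tray. I put that down to the board's edge falling inside the measured area and judged the offcuts by eye in the close-up; I did not measure their heights.

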